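Load the lens turret from its storage case and lock it

TASK

Lift the deep cover off the storage case by its knob and set it upright on the felt mat, then move every lens barrel in the case to the turret, each standing upright with its taper fully home in a socket of its own (any socket, the flange down on the rim). When all are in, turn the turret's lock collar by its handle until the handle stands over the white locked mark, and finally put the cover back on the case, fully down. Do not drop a barrel on the bench or upset the other things on it.

Things in the scene. Friction and masses are not known exactly. Their poses are not given: they have to be found in the camera images.
- lid_knob (a point): cover's knob: upright aluminium bar 18 (x) x 44 (y) x 38 high on the white cover, best gripped across the 18. Point: its middle, 22 mm above the cover's flat top, 138 mm above its lower edge. Cover: open-bottomed box 116 (x) x 188 (y) x 116 high, walls 3, 0.3 kg, axes as the case's when on; either way round fits
- case_floor (a point): storage case: centre of the ledge the cover's edge rests on, 8 mm above the bench, z up; knob point 138 mm above it when on. Base 124 (x) x 196 (y); a plinth 104 x 176 x 10 high locates the cover, 3 mm play a side. A wooden rack holds up to 4 barrels in a row along y, 40 mm apart, leaning 25 degrees, heads to -x, reaching 106 mm above the ledge
- mat_top (a point): centre of the top of the felt mat, 3 mm above the bench, where the cover is put: 210 (x) x 140 (y), fixed, z up. The cover fits with its long side along the mat's x
- barrel0_mid (a point): a lens barrel (all alike, 90 g; None: absent). Point: on its axis, half-way up the head; z along the axis to the head's end. Head 24 dia x 44 long, then flange 34 dia x 4, underside 26 mm below the point, then tapered shank 36 long, 25 to 15 dia. Starts leaning in the case's rack, shank loose in a parallel hole: draw it out along its axis. Grip the head with the fingers closing across the row
- barrel1_mid (a point): a lens barrel (all alike, 90 g; None: absent). Point: on its axis, half-way up the head; z along the axis to the head's end. Head 24 dia x 44 long, then flange 34 dia x 4, underside 26 mm below the point, then tapered shank 36 long, 25 to 15 dia. Starts leaning in the case's rack, shank loose in a parallel hole: draw it out along its axis. Grip the head with the fingers closing across the row
- barrel2_mid (a point): a lens barrel (all alike, 90 g; None: absent). Point: on its axis, half-way up the head; z along the axis to the head's end. Head 24 dia x 44 long, then flange 34 dia x 4, underside 26 mm below the point, then tapered shank 36 long, 25 to 15 dia. Starts leaning in the case's rack, shank loose in a parallel hole: draw it out along its axis. Grip the head with the fingers closing across the row
- barrel3_mid (a point): a lens barrel (all alike, 90 g; None: absent). Point: on its axis, half-way up the head; z along the axis to the head's end. Head 24 dia x 44 long, then flange 34 dia x 4, underside 26 mm below the point, then tapered shank 36 long, 25 to 15 dia. Starts leaning in the case's rack, shank loose in a parallel hole: draw it out along its axis. Grip the head with the fingers closing across the row
- socket0 (a point): turret socket: centre of its mouth, 62 mm above the bench, z up. Steel bush, outside 37 dia, conical bore 26 dia at the mouth, 14 at 42 depth, closed below. With a barrel fully home its flange lies on the rim and its point is 26 mm above this. The four sockets stand on a circle of 42 radius about the turret's axis, 45, 135, 225, 315 degrees from its x
- socket1 (a point): turret socket: centre of its mouth, 62 mm above the bench, z up. Steel bush, outside 37 dia, conical bore 26 dia at the mouth, 14 at 42 depth, closed below. With a barrel fully home its flange lies on the rim and its point is 26 mm above this. The four sockets stand on a circle of 42 radius about the turret's axis, 45, 135, 225, 315 degrees from its x
- socket2 (a point): turret socket: centre of its mouth, 62 mm above the bench, z up. Steel bush, outside 37 dia, conical bore 26 dia at the mouth, 14 at 42 depth, closed below. With a barrel fully home its flange lies on the rim and its point is 26 mm above this. The four sockets stand on a circle of 42 radius about the turret's axis, 45, 135, 225, 315 degrees from its x
- socket3 (a point): turret socket: centre of its mouth, 62 mm above the bench, z up. Steel bush, outside 37 dia, conical bore 26 dia at the mouth, 14 at 42 depth, closed below. With a barrel fully home its flange lies on the rim and its point is 26 mm above this. The four sockets stand on a circle of 42 radius about the turret's axis, 45, 135, 225, 315 degrees from its x
- turret: the turret, fixed, origin on its axis at the bench, z up: a disc 148 diameter, 20 high, with the four sockets on it and the lock collar, 172 diameter, round its foot. The collar turns about this axis
- collar_handle (a point): the collar's handle: an upright black round pin 16 diameter from 16 to 60 mm above the bench, at 112 mm from the turret's axis; the point is on it 40 mm above the bench. Seen from the turret's axis it stands at an angle of 0.6 rad minus the joint value from the turret's x
- collar (a joint): angle of the lock collar, rad, 0 to 1.5, growing clockwise seen from above; starts unlocked near 0 to 0.3, locked at 1.2, where the handle stands over the white mark on the turret (it can be turned past it). Stays where it is left; about 2 N at the handle turns it
- dropper: bystander: small amber bottle, 40 diameter, 85 high, origin at its foot; leave alone
- pot: bystander: white plastic cup, 60 diameter, 60 high, origin at its foot; leave alone
- filterbox: bystander: flat cardboard box 70 x 50 x 25, origin at its foot; leave alone
Not all that is in view belongs to the job. Leave any blue look-alike of the turret alone.

How it is judged (in metres and radians):
On the way, in this order (a step that is already met when the one before it is completed fails the run):
1. the cover stands on the felt mat, let go (horizontal distance between lid_knob and mat_top below 0.06 m and z of lid_knob in the frame of mat_top below 0.145 m and angle between lid_knob's own z axis and vertical below 0.07 rad and contact force between lid and the fingers below 0.1 N), for 0.2 s.
2. every barrel is home in a socket, upright and let go, with the collar still unlocked (((horizontal distance between barrel0_mid and socket0 below 0.004 m and z of barrel0_mid in the frame of socket0 between 0.02 and 0.0295 m) or (horizontal distance between barrel0_mid and socket1 below 0.004 m and z of barrel0_mid in the frame of socket1 between 0.02 and 0.0295 m) or (horizontal distance between barrel0_mid and socket2 below 0.004 m and z of barrel0_mid in the frame of socket2 between 0.02 and 0.0295 m) or (horizontal distance between barrel0_mid and socket3 below 0.004 m and z of barrel0_mid in the frame of socket3 between 0.02 and 0.0295 m)) and ((horizontal distance between barrel1_mid and socket0 below 0.004 m and z of barrel1_mid in the frame of socket0 between 0.02 and 0.0295 m) or (horizontal distance between barrel1_mid and socket1 below 0.004 m and z of barrel1_mid in the frame of socket1 between 0.02 and 0.0295 m) or (horizontal distance between barrel1_mid and socket2 below 0.004 m and z of barrel1_mid in the frame of socket2 between 0.02 and 0.0295 m) or (horizontal distance between barrel1_mid and socket3 below 0.004 m and z of barrel1_mid in the frame of socket3 between 0.02 and 0.0295 m)) and ((horizontal distance between barrel2_mid and socket0 below 0.004 m and z of barrel2_mid in the frame of socket0 between 0.02 and 0.0295 m) or (horizontal distance between barrel2_mid and socket1 below 0.004 m and z of barrel2_mid in the frame of socket1 between 0.02 and 0.0295 m) or (horizontal distance between barrel2_mid and socket2 below 0.004 m and z of barrel2_mid in the frame of socket2 between 0.02 and 0.0295 m) or (horizontal distance between barrel2_mid and socket3 below 0.004 m and z of barrel2_mid in the frame of socket3 between 0.02 and 0.0295 m)) and ((horizontal distance between barrel3_mid and socket0 below 0.004 m and z of barrel3_mid in the frame of socket0 between 0.02 and 0.0295 m) or (horizontal distance between barrel3_mid and socket1 below 0.004 m and z of barrel3_mid in the frame of socket1 between 0.02 and 0.0295 m) or (horizontal distance between barrel3_mid and socket2 below 0.004 m and z of barrel3_mid in the frame of socket2 between 0.02 and 0.0295 m) or (horizontal distance between barrel3_mid and socket3 below 0.004 m and z of barrel3_mid in the frame of socket3 between 0.02 and 0.0295 m)) and angle between each of barrel0_mid, barrel1_mid, barrel2_mid, barrel3_mid's own z axis and vertical below 0.07 rad and contact force between each of barrel0, barrel1, barrel2, barrel3 and the fingers below 0.1 N and value of joint collar below 0.6 rad), for 0.2 s.
3. the collar is turned to its locked mark (value of joint collar between 1.1 and 1.3 rad), for 0.2 s.
At the end, for the whole second after the job is handed in: Every barrel present is in a socket within 4 mm of its axis, flange within 3.5 mm of the rim, within 0.07 rad of upright; the collar reads 1.1 to 1.3 rad; the cover is back on the case, within 10 mm sideways, down to within 4 mm of its ledge and level within 0.04 rad; all let go and at rest (all of step 3 and ((horizontal distance between barrel0_mid and socket0 below 0.004 m and z of barrel0_mid in the frame of socket0 between 0.02 and 0.0295 m) or (horizontal distance between barrel0_mid and socket1 below 0.004 m and z of barrel0_mid in the frame of socket1 between 0.02 and 0.0295 m) or (horizontal distance between barrel0_mid and socket2 below 0.004 m and z of barrel0_mid in the frame of socket2 between 0.02 and 0.0295 m) or (horizontal distance between barrel0_mid and socket3 below 0.004 m and z of barrel0_mid in the frame of socket3 between 0.02 and 0.0295 m)) and ((horizontal distance between barrel1_mid and socket0 below 0.004 m and z of barrel1_mid in the frame of socket0 between 0.02 and 0.0295 m) or (horizontal distance between barrel1_mid and socket1 below 0.004 m and z of barrel1_mid in the frame of socket1 between 0.02 and 0.0295 m) or (horizontal distance between barrel1_mid and socket2 below 0.004 m and z of barrel1_mid in the frame of socket2 between 0.02 and 0.0295 m) or (horizontal distance between barrel1_mid and socket3 below 0.004 m and z of barrel1_mid in the frame of socket3 between 0.02 and 0.0295 m)) and ((horizontal distance between barrel2_mid and socket0 below 0.004 m and z of barrel2_mid in the frame of socket0 between 0.02 and 0.0295 m) or (horizontal distance between barrel2_mid and socket1 below 0.004 m and z of barrel2_mid in the frame of socket1 between 0.02 and 0.0295 m) or (horizontal distance between barrel2_mid and socket2 below 0.004 m and z of barrel2_mid in the frame of socket2 between 0.02 and 0.0295 m) or (horizontal distance between barrel2_mid and socket3 below 0.004 m and z of barrel2_mid in the frame of socket3 between 0.02 and 0.0295 m)) and ((horizontal distance between barrel3_mid and socket0 below 0.004 m and z of barrel3_mid in the frame of socket0 between 0.02 and 0.0295 m) or (horizontal distance between barrel3_mid and socket1 below 0.004 m and z of barrel3_mid in the frame of socket1 between 0.02 and 0.0295 m) or (horizontal distance between barrel3_mid and socket2 below 0.004 m and z of barrel3_mid in the frame of socket2 between 0.02 and 0.0295 m) or (horizontal distance between barrel3_mid and socket3 below 0.004 m and z of barrel3_mid in the frame of socket3 between 0.02 and 0.0295 m)) and angle between each of barrel0_mid, barrel1_mid, barrel2_mid, barrel3_mid's own z axis and vertical below 0.07 rad and contact force between each of barrel0, barrel1, barrel2, barrel3, lid and the fingers below 0.1 N and horizontal distance between lid_knob and case_floor below 0.01 m and z of lid_knob in the frame of case_floor below 0.142 m and angle between lid_knob's own z axis and vertical below 0.04 rad and linear speed of lid below 0.02 m/s); the robot touches nothing.
It fails at once if a lens barrel dropped onto the bench (height (world z) of any of barrel0_mid, barrel1_mid, barrel2_mid, barrel3_mid below 0.035 m).
It fails at once if a bystander knocked over or pushed more than 50 mm (distance of any of dropper, pot, filterbox from where it was at the start of the episode above 0.05 m or angle between any of dropper, pot, filterbox's own z axis and vertical above 0.5 rad).
Of barrel0, barrel1, barrel2, barrel3 only 2 to 4 are there at a start; the rules pass over those that are not, and their reading is None.
At some moment in a run one of lid may be knocked a few centimetres aside while the robot is not near it.
It also fails if it takes over 210 s, if anything falls off the work surface, if the arm or the gripper's body presses on something with over 40 N, if the wrist force passes 120 N, or if a joint passes its speed limit or range.

ROBOT

A 6-joint arm with a two-finger parallel gripper is mounted at the origin on the work surface. World frame = base frame: x ahead of the robot, y to its left, z up, the work surface at z = 0. Lengths are in mm, angles in rad, forces in N, time in s.
With the tool pointing down it reaches from about 325 to 775 mm from the base axis. Payload 5.5 kg.
Tool frame: the origin (TCP) lies on the centre line of the jaws, within the pads' length; the fingertips stand 8 mm ahead of it and the grasp point (between the pads) lies 11 mm behind it (tip_extent is the distance from the TCP to the fingertips, in mm); z points along the fingers, y is the direction in which the jaws open and shut (so a half turn about z gives the same grasp; the last joint's range is limited). The gripper opens to 85 mm and grips with 20 to 120 N. Pads are 22 mm wide; open, the fingers measure 114 mm over their backs; the gripper's body (76 mm by 85 mm) begins 54 mm behind the grasp point. The pads swing forward as they close: fully open they stand 13 mm farther back than shut.
Start: joints at [1.072, 0.091, 1.231, -0, 1.82, -0.057], TCP at [256.547, 542.402, 213.175] pointing down, gripper open.
Joint ranges: [-2.87, 2.87], [-0.86, 2.18], [0.17, 2.46], [-1.51, 4.65], [0.06, 2.69], [-2.65, 2.65]. Speed limits (rad/s): [2.57, 2.57, 3.01, 3.14, 3.14, 3.14].

INTERFACE

Orientations are given as a unit quaternion [w, x, y, z].
In Python, from workcell import * gives the robot as it stands. Calls block until the motion is done:
- move_pose(position, orientation): joint-space move of the TCP to a pose.
- servo_line(position, attitude=None, rate=150): straight line of the TCP; attitude=None keeps the orientation; rate is the mean speed in mm/s.
- set_joints(angles): joint-space move.
- let_go() and grab(grasp_force=None): open the fingers fully, or close them until they stop; grasp_force is the grip in N (None keeps the last).
- hold(seconds).
- solve_ik(position, orientation): joint angles nearest the present ones, or None.
- camera(name): name is "scene" or "top" or "wrist"; returns the picture (480x640x3 uint8, red, green, blue); there is no depth.
- camera_info(name): a dict with "vertical_fov" (degrees; the focal length in pixels is half the picture's height over the tangent of half this angle, whatever the lens; pixels are square), "cx", "cy" (the principal point, pixels), "T" (4x4, takes a point from camera to world coordinates); the wrist camera has in their place "hand_eye" (4x4, takes a point from camera to tool coordinates, whose origin is the TCP and whose axes are the flange's). Camera axes: x right, y down, z forward; pixel columns grow to the right and rows downward; lengths in mm; the calibration is good to about 2 mm. The wrist camera is an equidistant fisheye: a pixel r from the principal point sees the ray r / f radians off the axis. A picture is of the moment at which its call begins: read the wrist's pose just before it. camera_info takes no time and is no camera call.
A pose or a line that the arm cannot do raises IKError and nothing moves.
- close_job(): hands the job in, once; it reports no verdict.
Trained networks look in the newest picture that a camera, given by its name, has taken for a name from the list of things; names that differ only in an ending like _2 or _b are one class to them, and where a whole thing is asked for, a point or a joint stands for the part that bears it (a point fixed in the world has none). Each returns a list of dicts, best first, with "score" (0 to 1); they miss things now and then, are a little off and sometimes report something else, mostly with a low value. They report only what shows in the picture. A call takes as long as a camera call. They do not tell look-alikes from the thing itself.
- search_frame(camera, thing): "at" ([row, column] in pixels, amid what is visible of it).
Readings, each from a call of its own:
- current_t(): time.
- current_q(): joint angles.
- current_qd(): joint speeds.
- current_joint_torque(): joint torques, N m.
- current_position(): TCP position.
- current_ee_rot(): TCP orientation.
- current_ft_force(): force on the tool from outside, world axes, zero at the start.
- current_ft_torque(): the same for the moment, N m.
- current_opening(): finger opening in mm.
Only numpy, scipy, OpenCV 4.12 (cv2) and the standard library are available. Lean on these libraries where they do the work, as an engineer would, in place of code of your own. Each camera call takes 0.05 s, during which the arm holds its last target.

## Working session

There is one attempt and no reset: what is moved stays moved. The work goes in short steps, each a Python script; the robot and the scene stay as the last script left them, time stands still between calls to the robot, and variables do not carry over. Pictures are saved under pics/ and viewed, and the job is handed in when it is done.

```bash
mkdir -p pics; ls; python3 - <<'E'
from workcell import *
import cv2
for n in ("scene","top","wrist"):
    im=camera(n); cv2.imwrite(f"pics/{n}0.png",im[...,::-1]); print(n,camera_info(n))
print(current_t(),current_ee_rot(),current_opening())
E
```

```text
pics
scene {'vertical_fov': 53.88781108241983, 'cx': 314.9655653132062, 'cy': 242.30703436926908, 'T': array([[-2.96997343e-01,  8.00856867e-01, -5.20020055e-01,
         9.59122794e+02],
       [ 9.54811367e-01,  2.42626068e-01, -1.71662006e-01,
         1.33568945e+02],
       [-1.13062751e-02, -5.47504219e-01, -8.36726537e-01,
         8.51149098e+02],
       [ 0.00000000e+00,  0.00000000e+00,  0.00000000e+00,
         1.00000000e+00]])}
top {'vertical_fov': 46.47396299565529, 'cx': 324.07928866215786, 'cy': 235.6072831195388, 'T': array([[-3.74826441e-02, -9.76361637e-01,  2.12868514e-01,
         2.21906848e+02],
       [-9.99286341e-01,  3.76186310e-02, -3.41293345e-03,
        -1.64442693e+01],
       [-4.67556481e-03, -2.12844524e-01, -9.77074893e-01,
         1.39971134e+03],
       [ 0.00000000e+00,  0.00000000e+00,  0.00000000e+00,
         1.00000000e+00]])}
wrist {'vertical_fov': 65.70646984690485, 'cx': 321.2187150382814, 'cy': 235.878930021618, 'hand_eye': array([[-1.23839562e-03, -9.50936602e-01, -3.09383332e-01,
         7.87419772e+01],
       [ 9.99998460e-01, -1.56232404e-03,  7.99258955e-04,
         1.07123650e-01],
       [-1.24340161e-03, -3.09381866e-01,  9.50937072e-01,
        -1.60556071e+02],
       [ 0.00000000e+00,  0.00000000e+00,  0.00000000e+00,
         1.00000000e+00]])}
0.15 [-1.95181288e-04  2.19104969e-01  9.75701013e-01 -7.12961313e-04] 85.45671463648421
```

View pics/top0.png

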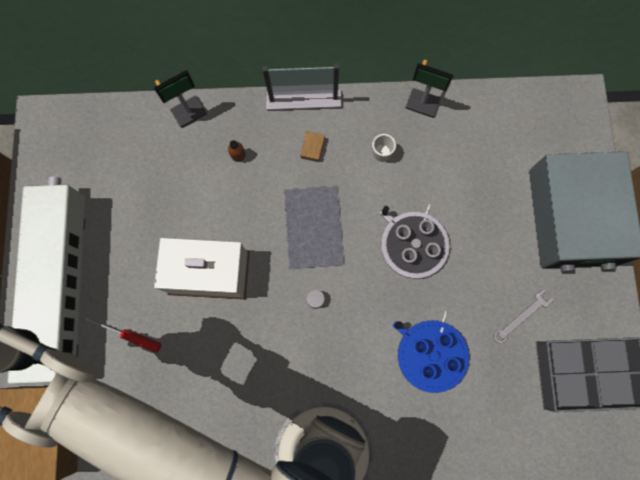

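View pics/scene0.png

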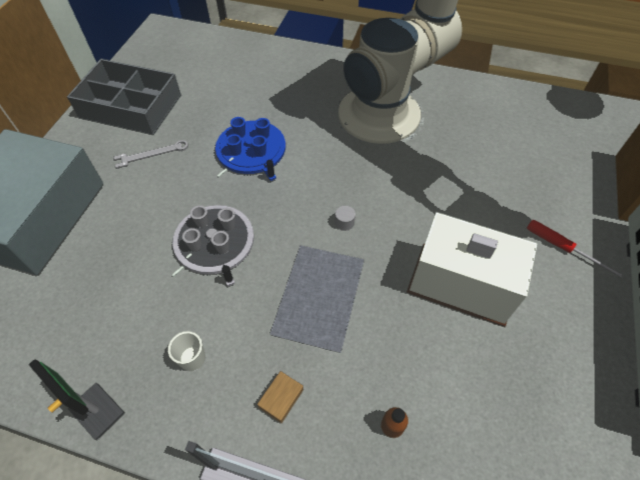

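View pics/wrist0.png

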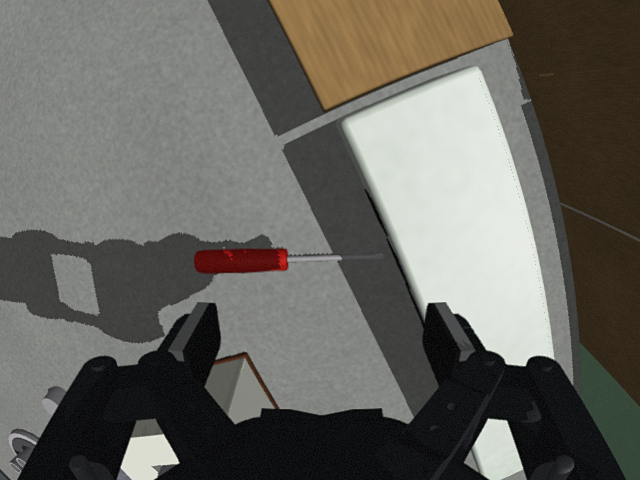

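```bash
cat > h.py <<'E'
from workcell import *
import numpy as np, cv2
from scipy.spatial.transform import Rotation as R
def Rq(q): return R.from_quat([q[1],q[2],q[3],q[0]])
def qR(r):
    x,y,z,w=r.as_quat(); return [w,x,y,z]
def down(yaw):  # tool y (jaw) direction at angle yaw from world x... z down
    y=np.array([np.cos(yaw),np.sin(yaw),0]); z=np.array([0,0,-1.]); x=np.cross(y,z)
    return qR(R.from_matrix(np.c_[x,y,z]))
def T_tool():
    T=np.eye(4); T[:3,:3]=Rq(current_ee_rot()).as_matrix(); T[:3,3]=current_position(); return T
def info(n,T=None):
    c=camera_info(n); f=240/np.tan(np.radians(c['vertical_fov'])/2)
    M=c['T'] if n!='wrist' else (T@c['hand_eye'])
    return f,c['cx'],c['cy'],M,n=='wrist'
def ray(I,rc):
    f,cx,cy,M,fe=I; u=np.array([rc[1]-cx,rc[0]-cy])
    if fe:
        r=np.hypot(*u); th=r/f; s=np.sin(th)/max(r,1e-9); d=np.array([u[0]*s,u[1]*s,np.cos(th)])
    else: d=np.array([u[0]/f,u[1]/f,1.])
    d=M[:3,:3]@d; return M[:3,3],d/np.linalg.norm(d)
def onz(I,rc,z):
    o,d=ray(I,rc); return o+d*(z-o[2])/d[2]
def proj(I,p):
    f,cx,cy,M,fe=I; q=M[:3,:3].T@(np.asarray(p,float)-M[:3,3])
    if fe:
        r=np.hypot(q[0],q[1]); th=np.arctan2(r,q[2]); k=f*th/max(r,1e-9)
    else: k=f/q[2]
    return np.array([cy+k*q[1],cx+k*q[0]])
def tri(*prs):
    A=np.zeros((3,3));b=np.zeros(3)
    for I,rc in prs:
        o,d=ray(I,rc);P=np.eye(3)-np.outer(d,d);A+=P;b+=P@o
    x=np.linalg.solve(A,b)
    return x,[round(float(np.linalg.norm((np.eye(3)-np.outer(ray(I,rc)[1],ray(I,rc)[1]))@(x-ray(I,rc)[0]))),1) for I,rc in prs]
def snap(n,name=None):
    T=T_tool() if n=='wrist' else None
    im=camera(n); I=info(n,T)
    if name: cv2.imwrite(f'pics/{name}.png',im[...,::-1])
    return im,I
E
python3 - <<'E'
from h import *
np.set_printoptions(precision=1,suppress=True)
_,It=snap('top');_,Is=snap('scene')
for th in ['lid_knob','mat_top','turret','collar_handle','socket0','dropper','pot','filterbox','barrel0_mid']:
    for n,I in(('top',It),('scene',Is)):
        z={'lid_knob':146,'mat_top':3,'turret':20,'collar_handle':40,'socket0':62}.get(th,30)
        for d in search_frame(n,th)[:5]: print(th,n,np.array(d['at']),round(d['score'],2),onz(I,d['at'],z))
E
```

```text
lid_knob top [270.  203.6] 0.61 [425.8 255.2 146. ]
lid_knob scene [267.7 472.4] 0.94 [492.3 263.1 146. ]
mat_top top [228.  314.8] 0.92 [547.1   1.7   3. ]
mat_top scene [300.4 318.8] 0.83 [561.5   7.8   3. ]
turret top [241.2 414.3] 0.78 [ 499.3 -247.8   20. ]
turret top [355.  434.5] 0.58 [ 217.8 -276.3   20. ]
turret scene [241.3 214.6] 0.96 [ 501.6 -240.7   20. ]
turret scene [144.1 248.7] 0.75 [ 216.  -276.8   20. ]
collar_handle top [354.5 403.1] 0.9 [ 221.8 -198.1   40. ]
collar_handle top [247.7 386.6] 0.71 [ 481.5 -174.8   40. ]
collar_handle scene [164.4 260.7] 0.79 [ 286.3 -216.4   40. ]
socket0 top [243.6 416.5] 0.73 [ 484.7 -245.7   62. ]
socket0 top [353.2 433.4] 0.57 [ 222.1 -266.2   62. ]
socket0 scene [149.3 249.3] 0.77 [ 268.5 -248.6   62. ]
socket0 scene [239.9 211.4] 0.69 [ 523.5 -229.3   62. ]
dropper top [149.9 237. ] 0.84 [756.6 196.2  30. ]
dropper scene [423.4 392.5] 0.68 [754.2 194.8  30. ]
pot top [147.2 383.3] 0.68 [ 749.1 -183.7   30. ]
pot scene [351.4 187.6] 0.86 [ 741.2 -185.6   30. ]
pot scene [240.6 213.8] 0.33 [ 506.  -238.5   30. ]
filterbox top [148.  312.5] 0.96 [754.1   0.1  30. ]
filterbox top [234.7 390.2] 0.59 [ 516.3 -187.    30. ]
filterbox scene [397.8 281. ] 0.71 [769.3   3.9  30. ]
```

```bash
python3 - <<'E'
from h import *
np.set_printoptions(precision=1,suppress=True)
a,It=snap('top');b,Is=snap('scene')
print(tri((It,(263,195)),(Is,(243,484))))
# knob top face z=165
c1=a[225:305,145:260]; c2=b[205:330,400:550]
cv2.imwrite('pics/c1.png',cv2.resize(c1[...,::-1],None,fx=6,fy=6,interpolation=2))
cv2.imwrite('pics/c2.png',cv2.resize(c2[...,::-1],None,fx=4,fy=4,interpolation=2))
t=a[200:290,360:470]; cv2.imwrite('pics/c3.png',cv2.resize(t[...,::-1],None,fx=6,fy=6,interpolation=2))
E
```

```text
(array([441.3, 273.9, 153.8]), [0.9, 0.9])
```

View pics/c1.png

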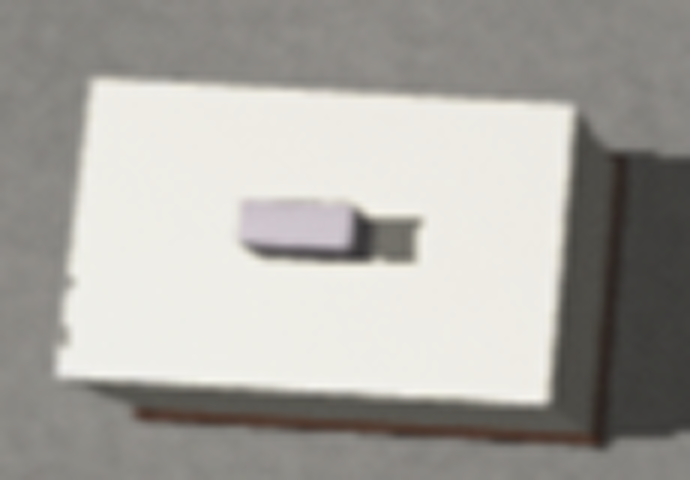

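View pics/c3.png

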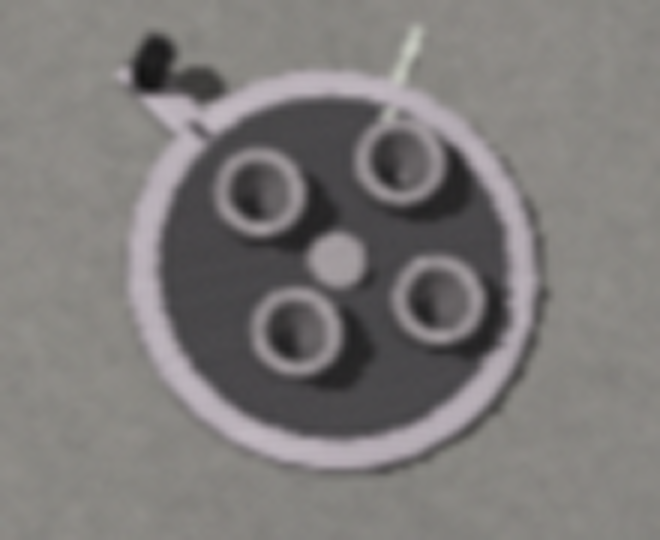

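```bash
python3 - <<'E'
from h import *
np.set_printoptions(precision=1,suppress=True)
_,It=snap('top')
f=lambda x,y,ox,oy:((y+.5)/6-.5+oy,(x+.5)/6-.5+ox)
L=np.array([onz(It,f(x,y,145,225),124) for x,y in[(92,78),(576,103),(550,403),(57,377)]])
print('lid',L.mean(0),np.linalg.norm(np.roll(L,-1,0)-L,axis=1)); d=(L[0]-L[1])+(L[3]-L[2]); print('yaxis ang',np.degrees(np.arctan2(d[1],d[0])))
d=(L[0]-L[3])+(L[1]-L[2]); print('xaxis',np.degrees(np.arctan2(d[1],d[0])))
K=np.array([onz(It,f(x,y,145,225),162) for x,y in[(243,200),(356,205),(354,252),(240,243)]]);print('knob',K.mean(0),np.linalg.norm(np.roll(K,-1,0)-K,axis=1))
S=np.array([onz(It,f(x,y,360,200),62) for x,y in[(260,193),(402,161),(440,300),(297,332)]]);print(S,S.mean(0))
v=S[:,:2]-S[:,:2].mean(0);print(np.hypot(*v.T),np.degrees(np.arctan2(v[:,1],v[:,0])))
h=onz(It,f(153,55,360,200),60)[:2]-S.mean(0)[:2];print(np.hypot(*h),np.degrees(np.arctan2(h[1],h[0])))
h=onz(It,f(413,35,360,200),0)[:2]-S.mean(0)[:2];print('mark',np.hypot(*h),np.degrees(np.arctan2(h[1],h[0])))
M=np.array([onz(It,p,3) for p in[(188,285),(186,337),(265,343),(268,289)]]);print('mat',M.mean(0),M)
E
```

```text
lid [443.  273.7 124. ] [189.3 116.9 189.1 117. ]
yaxis ang 84.79516629553737
xaxis -5.1579091466174605
knob [442.  272.8 162. ] [42.5 17.8 43.  16.3]
[[ 515.6 -214.6   62. ]
 [ 526.7 -273.5   62. ]
 [ 468.4 -284.5   62. ]
 [ 457.4 -225.7   62. ]] [ 492.  -249.6   62. ]
[42.2 42.2 42.2 42.1] [  56.   -34.6 -124.1  145.4]
112.51771234102355 41.71200785550008
mark 113.66791699293776 -23.26582170113825
mat [552.1   5.    3. ] [[657.   75.7   3. ]
 [657.2 -60.    3. ]
 [448.4 -66.3   3. ]
 [445.9  70.4   3. ]]
```

```bash
python3 - <<'E'
from h import *
np.set_printoptions(precision=2,suppress=True)
for nm,p,ys in [('case',[442.5,273,280],(-5.2,174.8)),('mat',[552,5,280],(-88.4,91.6)),('tur',[515,-214,280],(0,90,180,270))]:
    for y in ys:
        q=solve_ik(p,down(np.radians(y))); print(nm,y,None if q is None else np.array(q))
E
```

```text
case -5.2 [ 0.49 -0.1   1.3  -0.    1.94  0.58]
case 174.8 [ 0.49 -0.1   1.3  -0.    1.94 -2.56]
mat -88.4 [-0.05 -0.01  1.22 -0.    1.94  1.49]
mat 91.6 [-0.05 -0.01  1.22 -0.    1.94 -1.65]
tur 0 [-0.45  0.    1.2  -0.    1.94 -0.45]
tur 90 [-0.45  0.    1.2  -0.    1.94 -2.03]
tur 180 None
tur 270 [-0.45  0.    1.2  -0.    1.94  1.12]
```

```bash
python3 - <<'E'
from h import *
np.set_printoptions(precision=1,suppress=True)
q=down(np.radians(-5.2))
move_pose([442.5,273,280],q)
im,I=snap('wrist','w1')
print(proj(I,[442.5,273,162]),current_position(),current_t())
for s in[(124,116,188)]:
    c,sn=np.cos(np.radians(-5.2)),np.sin(np.radians(-5.2))
    for a,b in[(58,94),(58,-94),(-58,-94),(-58,94)]: print(proj(I,[442.5+c*a-sn*b,273+sn*a+c*b,124]))
E
```

```text
[223.4 321.1] [442.  273.9 279.5] 2.6167
[104.4 390. ]
[305.8 380.6]
[305.7 261.4]
[104.3 252.3]
```

View pics/w1.png

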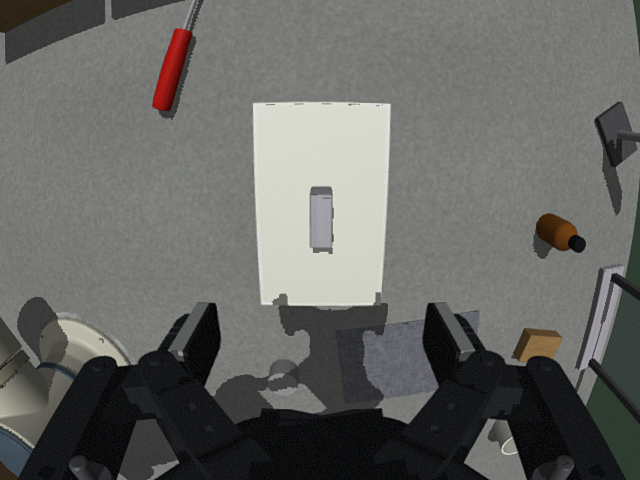

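```bash
python3 - <<'E'
from h import *
np.set_printoptions(precision=2,suppress=True)
servo_line([442.5,273,138],rate=120)
print(current_position(),current_ft_force())
grab(60); hold(.2); print(current_opening(),current_ft_force(),current_position())
servo_line([442.5,273,175],rate=80); hold(.2); print(current_ft_force(),current_opening())
snap('wrist','w2'); snap('scene','s2')
E
```

```text
[442.97 273.24 139.12] [-0.13  0.07  0.28]
15.653724854770633 [-1.92 -0.39  3.6 ] [442.42 273.05 138.29]
[ 0.37 -0.63 -2.63] 15.719800590852623
```

View pics/s2.png

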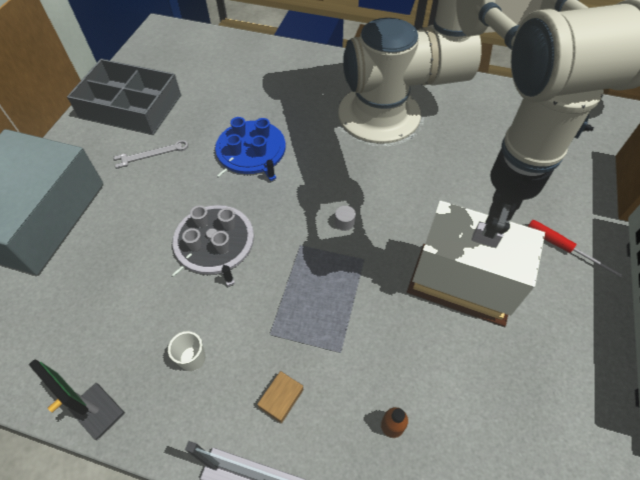

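```bash
python3 - <<'E'
from h import *
np.set_printoptions(precision=2,suppress=True)
servo_line([442.5,273,285],rate=150); print(current_opening(),current_ft_force())
move_pose([552,5,285],down(np.radians(-88.4)))
servo_line([552,5,145],rate=120);servo_line([552,5,133.5],rate=30)
hold(.2);print(current_position(),current_ft_force())
let_go(); hold(.2); print(current_ft_force(),current_opening())
servo_line([552,5,285],rate=200); print(current_t())
snap('top','t3'); snap('scene','s3')
E
```

```text
15.896670681345395 [-0.35 -0.32 -2.64]
[551.94   4.91 133.36] [ 0.24  0.27 -2.25]
[-0.18  1.05 -0.02] 85.36392087179887
11.5333
```

View pics/s3.png

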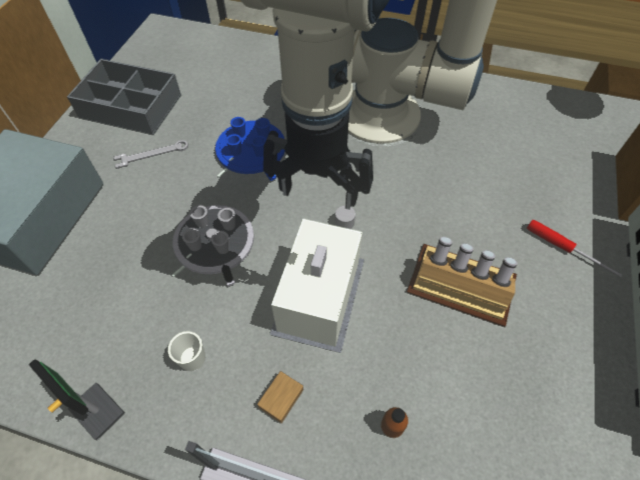

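View pics/t3.png

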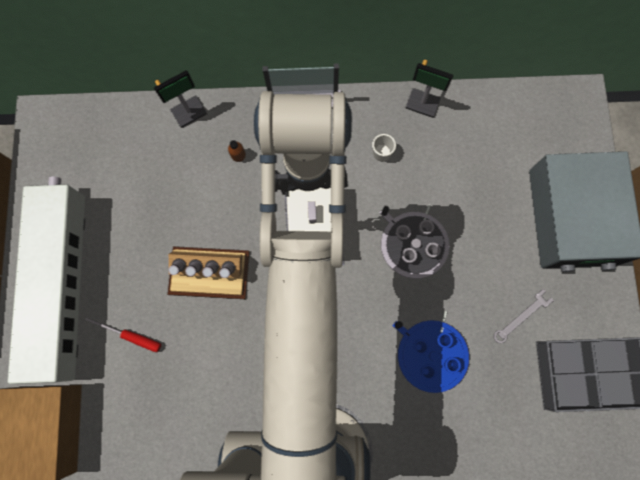

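```bash
python3 - <<'E'
from h import *
np.set_printoptions(precision=2,suppress=True)
move_pose([400,240,330],down(np.radians(-5.2)))
hold(.3)
im,I=snap('wrist','w4'); im2,_=snap('scene','s4'); im3,_=snap('top','t4')
np.savez('w4.npz',M=I[3])
cv2.imwrite('pics/c4s.png',cv2.resize(im2[225:335,395:535][...,::-1],None,fx=5,fy=5,interpolation=2))
E
```

```text
(no output)
```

View pics/w4.png

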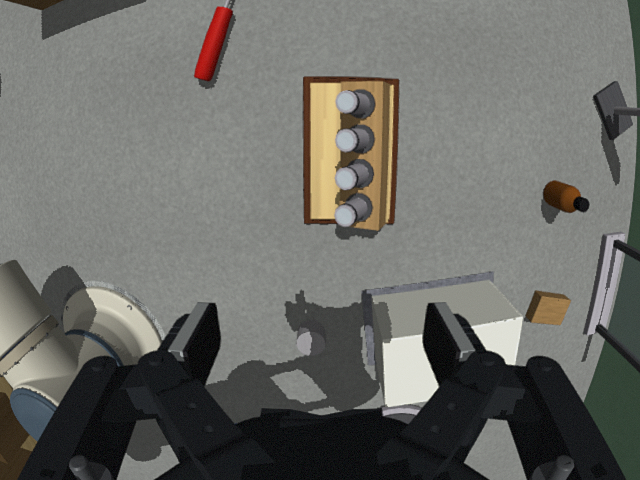

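View pics/c4s.png

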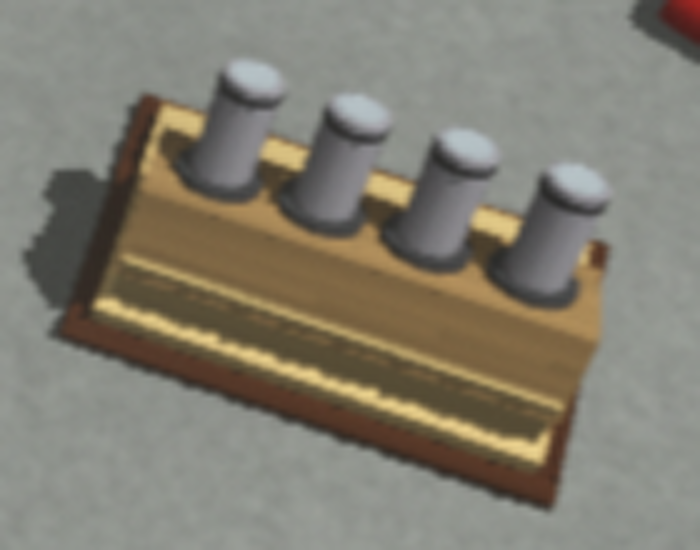

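View pics/t4.png

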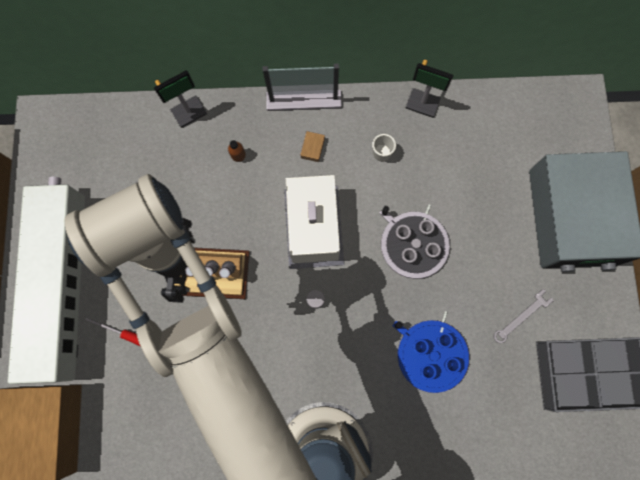

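```bash
python3 - <<'E'
import cv2
a=cv2.imread('pics/w4.png');cv2.imwrite('pics/c4w.png',cv2.resize(a[70:235,295:405],None,fx=4.8,fy=4.8,interpolation=2)[:600]); cv2.imwrite('pics/c4w.png',cv2.resize(a[75:235,295:405],None,fx=5,fy=5,interpolation=2)[:800])
a=cv2.imread('pics/t3.png');cv2.imwrite('pics/c3t.png',cv2.resize(a[240:305,160:260],None,fx=8,fy=8,interpolation=2))
E
```

```text
(no output)
```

View pics/c4w.png

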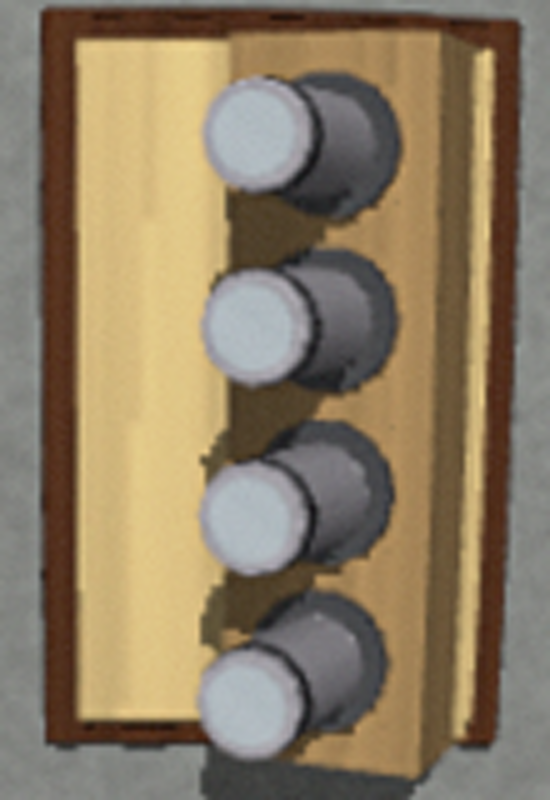

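View pics/c3t.png

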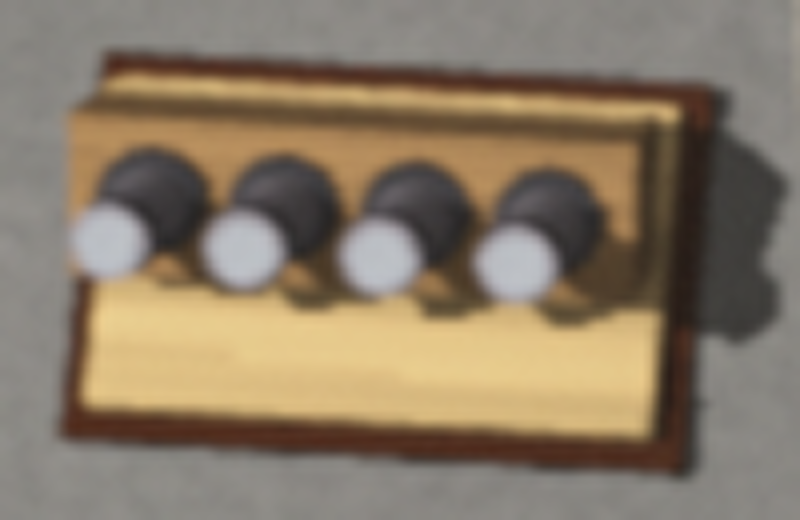

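```bash
cat > geo.py <<'E'
from h import *
W=[(259,134),(258,326),(256,517),(254,704)];Tp=[(110,240),(244,249),(381,257),(517,263)];S=[(575,184),(464,148),(358,113),(254,78)]
g=lambda p,s,ox,oy:((p[1]+.5)/s-.5+oy,(p[0]+.5)/s-.5+ox)
It=info('top');Is=info('scene');Iw=list(info('wrist',np.eye(4)));Iw[3]=np.load('w4.npz')['M'];Iw=tuple(Iw)
E
python3 - <<'E'
from geo import *
np.set_printoptions(precision=1,suppress=True)
c=[]
for w,t,s in zip(W,Tp,S):
    p,e=tri((Iw,g(w,5,295,75)),(It,g(t,8,160,240)),(Is,g(s,5,395,225)));print(p,e,onz(Iw,g(w,5,295,75),109),onz(It,g(t,8,160,240),109));c.append(p)
c=np.array(c);print(np.diff(c,axis=0),np.linalg.norm(np.diff(c,axis=0),axis=1))
B=np.array([onz(It,g(p,8,160,240),8) for p in[(105,52),(715,85),(690,475),(60,435)]]);print(B,B.mean(0),np.linalg.norm(np.roll(B,-1,0)-B,axis=1))
d=B[0]+B[3]-B[1]-B[2];print(np.degrees(np.arctan2(d[1],d[0])))
Bw=np.array([onz(Iw,g(p,5,295,75),8) for p in[(42,8),(519,18),(495,745),(47,745)]]);print(Bw,Bw.mean(0),np.linalg.norm(np.roll(Bw,-1,0)-Bw,axis=1))
E
```

```text
[435.3 333.6 109.5] [0.9, 0.2, 1.0] [435.4 334.5 109. ] [435.6 333.9 109. ]
[431.4 294.1 109.3] [1.1, 0.5, 1.6] [431.8 295.2 109. ] [431.4 294.8 109. ]
[427.6 254.6 109.3] [1.2, 0.2, 1.3] [428.2 255.6 109. ] [427.5 254.8 109. ]
[424.  214.9 110.4] [1.1, 0.1, 1.0] [424.6 215.6 109. ] [424.2 215.1 109. ]
[[ -3.9 -39.5  -0.2]
 [ -3.8 -39.6   0. ]
 [ -3.5 -39.6   1. ]] [39.7 39.7 39.8]
[[512.7 364.1   8. ]
 [494.6 170.5   8. ]
 [371.4 179.4   8. ]
 [391.4 375.7   8. ]] [442.5 272.4   8. ] [194.5 123.5 197.4 121.9]
84.42935732216257
[[390.8 376.6   8. ]
 [512.5 365.3   8. ]
 [494.  171.    8. ]
 [372.3 182.2   8. ]] [442.4 273.8   8. ] [122.2 195.2 122.2 195.3]
```

```bash
python3 - <<'E'
from h import *
np.set_printoptions(precision=2,suppress=True)
move_pose([492,-250,220],down(np.radians(-34.3)))
hold(.4)
im,I=snap('wrist','w5');np.savez('w5.npz',M=I[3]); print(current_position())
for a in(55.7,-34.3,-124.3,145.7):
    p=[492+42*np.cos(np.radians(a)),-249.6+42*np.sin(np.radians(a)),62];print(a,proj(I,p))
cv2.imwrite('pics/c5.png',cv2.resize(im[90:310,210:430][...,::-1],None,fx=2.7,fy=2.7,interpolation=2))
# barrel IK check
ps=np.radians(-5.3);s,c=np.sin(np.radians(25)),np.cos(np.radians(25))
a=np.array([-s*np.cos(ps),-s*np.sin(ps),c]);y=np.array([c*np.cos(ps),c*np.sin(ps),s]);z=-a
q=qR(R.from_matrix(np.c_[np.cross(y,z),y,z]))
for E in[(435.5,334.2,109.4),(424.3,215.3,109.4)]:
    for up in(-30,60,120): print(solve_ik(np.array(E)+a*up,q))
E
```

```text
[ 492.08 -249.8   220.05]
55.7 [163.02 320.44]
-34.3 [210.45 367.82]
-124.3 [254.88 320.55]
145.7 [210.53 273.19]
[ 0.79 -0.27  1.87 -0.35  1.28  0.94]
[ 0.86 -0.36  1.79 -0.35  1.46  0.94]
[ 0.9  -0.39  1.72 -0.36  1.57  0.95]
[ 0.58 -0.56  2.08 -0.28  1.29  0.7 ]
[ 0.65 -0.66  1.99 -0.29  1.48  0.72]
[ 0.7  -0.69  1.91 -0.31  1.6   0.74]
```

View pics/c5.png

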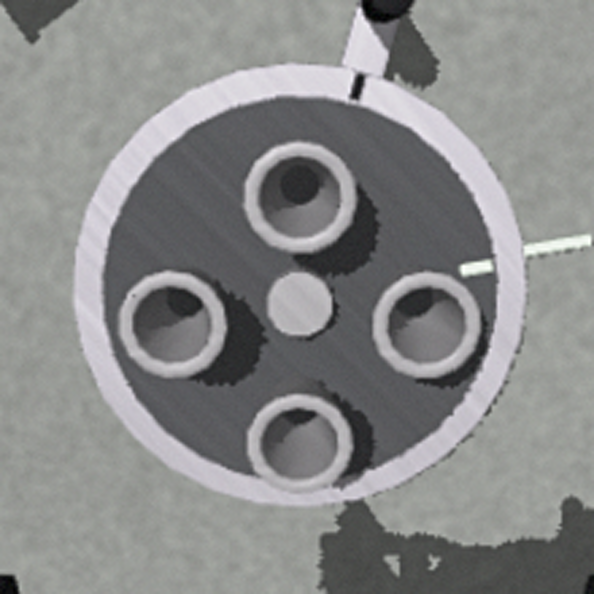

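```bash
python3 - <<'E'
from h import *
np.set_printoptions(precision=2,suppress=True)
I=list(info('wrist',np.eye(4)));I[3]=np.load('w5.npz')['M'];I=tuple(I)
P=np.array([onz(I,((y+.5)/2.7-.5+90,(x+.5)/2.7-.5+210),62) for x,y in[(301,197),(427,324),(301,443),(173,324)]])
m=P.mean(0);v=P-m;print(P,m,np.hypot(v[:,0],v[:,1]),np.degrees(np.arctan2(v[:,1],v[:,0])))
E
```

```text
[[ 516.37 -214.99   62.  ]
 [ 527.08 -272.68   62.  ]
 [ 469.41 -283.71   62.  ]
 [ 458.18 -225.6    62.  ]] [ 492.76 -249.24   62.  ] [41.6  41.56 41.63 41.89] [  55.43  -34.33 -124.12  145.63]
```

```bash
cat > ops.py <<'E'
from h import *
np.set_printoptions(precision=2,suppress=True)
ps=np.radians(-5.3);s,c=np.sin(np.radians(25)),np.cos(np.radians(25))
a=np.array([-s*np.cos(ps),-s*np.sin(ps),c]);yv=np.array([c*np.cos(ps),c*np.sin(ps),s])
qb=qR(R.from_matrix(np.c_[np.cross(yv,-a),yv,-a]))
END=np.array([(435.4,334.0,109.5),(431.6,294.6,109.5),(427.8,255.0,109.5),(424.2,215.2,109.5)])
TC=np.array([492.5,-249.4]); ANG=[55.6,-34.4,-124.4,145.6]
JAW=[55.6,-34.4,55.6,-34.4]
def sock(k): t=np.radians(ANG[k]); return TC+42*np.array([np.cos(t),np.sin(t)])
def pick(i,force=40):
    t=END[i]-30*a
    move_pose(t+130*a,qb); servo_line(t+60*a,rate=200); servo_line(t,rate=80); hold(.2)
    print('at',current_position()-t,current_ft_force())
    grab(force); hold(.2); print('grip',current_opening(),current_ft_force())
    servo_line(t+30*a,rate=60); print(current_opening(),current_ft_force())
    servo_line(t+110*a,rate=150); hold(.2); print('out',current_opening(),current_ft_force())
def over(k,up=170):
    p=sock(k); move_pose([*p,80+up],down(np.radians(JAW[k])))
E
python3 - <<'E'
from ops import *
pick(0); snap('wrist','w6'); snap('scene','s6'); print(current_t())
E
```

```text
at [0.12 0.34 0.77] [ 0.05  0.46 -0.74]
grip 21.076520792097124 [-2.81  0.26  2.25]
21.08780798814505 [ 0.18  0.39 -1.  ]
out 21.07545988943247 [ 0.42  0.01 -0.41]
21.6583
```

View pics/w6.png

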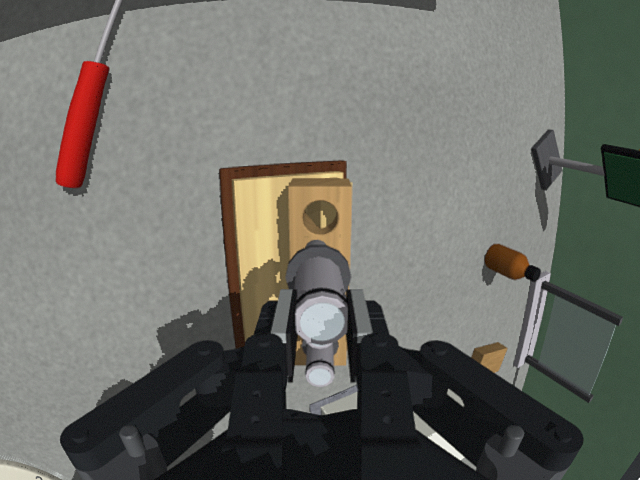

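View pics/s6.png

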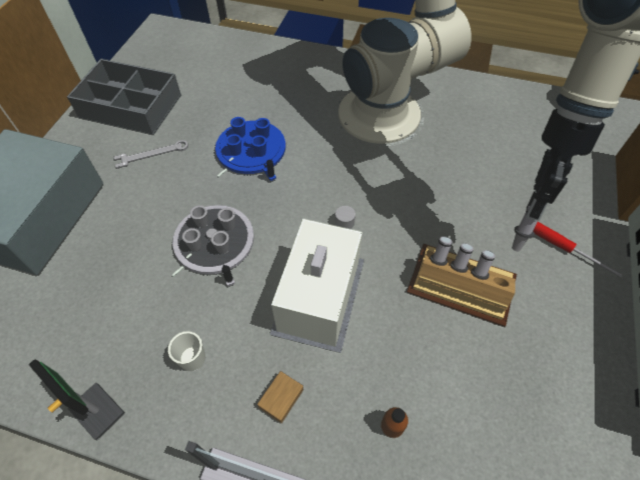

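```bash
cat >> ops.py <<'E'
def intool(rc,z): 
    return onz(info('wrist',np.eye(4)),rc,z)
E
python3 - <<'E'
from ops import *
im=cv2.imread('pics/w6.png');cv2.imwrite('pics/c6.png',cv2.resize(im[220:370,250:400],None,fx=4,fy=4,interpolation=2))
print(intool((322,322),-30)); I=info('wrist',np.eye(4))
for x in(0,): print(proj(I,[x,0,-30]),proj(I,[x,0,14]),proj(I,[0,0,54]),[proj(I,[0,k*17,16]) for k in(1,-1)],proj(I,[17,0,18]))
E
```

```text
[  0.08   0.71 -30.  ]
[322.17 320.25] [277.72 320.39] [250.79 320.49] [array([275.97, 353.07]), array([276.07, 287.74])] [243.96 320.33]
```

View pics/c6.png

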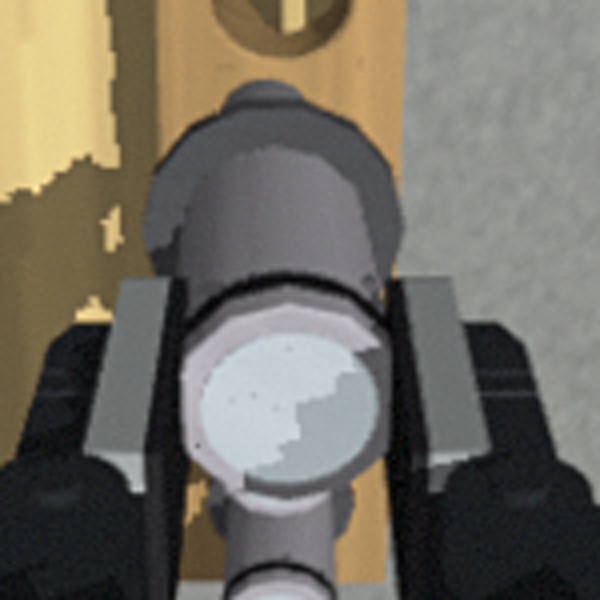

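```bash
python3 - <<'E'
from ops import *
f=lambda x,y:((y+.5)/4-.5+220,(x+.5)/4-.5+250)
print(intool(f(287,405),-30))
print(intool(f(273.5,200),16)); print(intool(f(262,80),54))
# head rim at pads: rim widths
print(intool(f(182,400),-30),intool(f(392,400),-30))
over(0); hold(.3); snap('wrist','w7'); snap('scene','s7'); snap('top','t7'); print(current_t(), current_opening())
E
python3 - <<'E'
import cv2
im=cv2.imread('pics/w7.png');cv2.imwrite('pics/c7.png',cv2.resize(im[190:370,230:430],None,fx=3.3,fy=3.3,interpolation=2))
im=cv2.imread('pics/s7.png');cv2.imwrite('pics/c7s.png',cv2.resize(im[150:300,140:300],None,fx=4,fy=4,interpolation=2))
E
```

```text
[  0.62   0.46 -30.  ]
[ 3.68 -1.23 16.  ]
[ 7.24 -3.25 54.  ]
[  1.17 -10.2  -30.  ] [  1.13  11.12 -30.  ]
24.1667 21.29737967382708
```

View pics/c7.png

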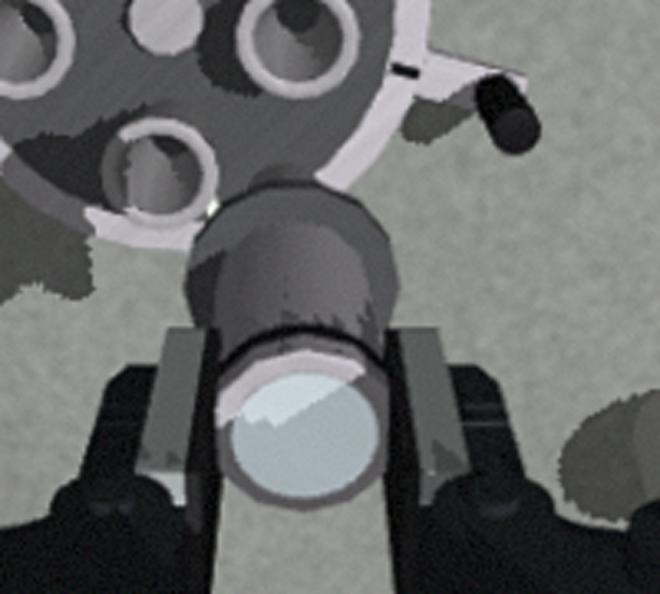

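View pics/c7s.png

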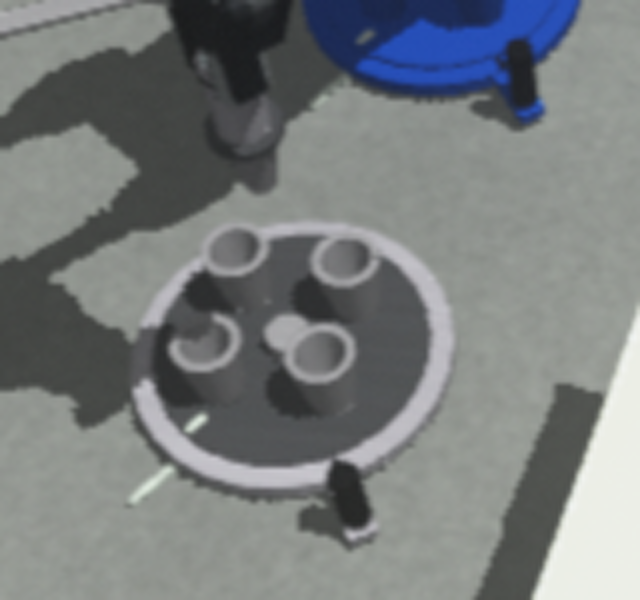

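```bash
cat >> ops.py <<'E'
def pose(k,up,th,pf):
    Rd=Rq(down(np.radians(JAW[k])))*R.from_rotvec([th,0,0])
    return np.array([*sock(k),62+up])-Rd.apply(pf), qR(Rd)
def insert(k,th,pf,ups=(20,10,6,3,1,0),stop=8):
    p,q=pose(k,60,th,pf); move_pose(p,q)
    p,_=pose(k,38,th,pf); servo_line(p,rate=120); hold(.2); f0=np.array(current_ft_force())
    for u in ups:
        p,_=pose(k,u,th,pf); servo_line(p,rate=30); hold(.1)
        f=np.array(current_ft_force())-f0; print(u,f,current_position()-p)
        if np.linalg.norm(f)>stop: break
E
python3 - <<'E'
from ops import *
insert(0,-0.042,[0.3,-1.3,18]); snap('wrist','w8'); snap('scene','s8'); print(current_t())
im=cv2.imread('pics/w8.png');cv2.imwrite('pics/c8.png',cv2.resize(im[190:370,230:430],None,fx=3.3,fy=3.3,interpolation=2))
E
```

```text
20 [ 0.34 -1.42 -0.12] [ 0.13 -0.06  0.3 ]
10 [0.28 0.29 1.39] [ 0.05 -0.05  0.13]
6 [-0.83  0.98 -0.68] [-0.01  0.   -0.03]
3 [-0.45  1.15 -0.45] [-0.02  0.03 -0.05]
1 [-0.13 -0.77 -0.12] [-0.03  0.01 -0.07]
0 [-1.27 -0.47 -0.89] [-0.09 -0.   -0.13]
28.1833
```

View pics/c8.png

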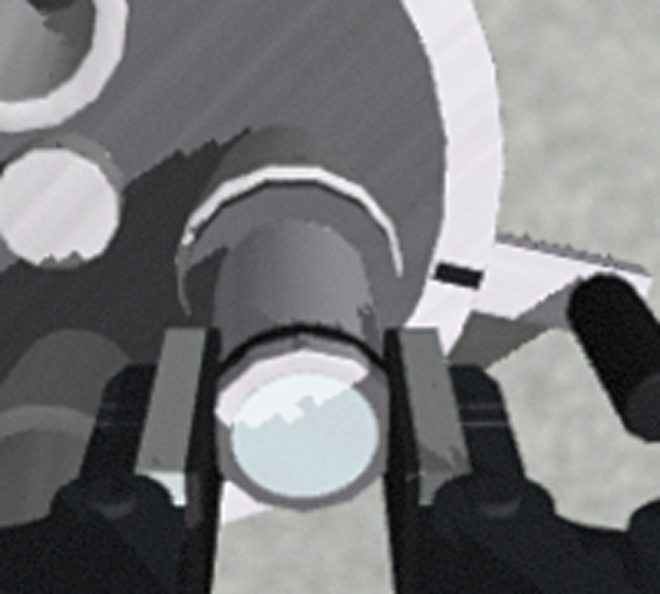

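Concentric, nearly no contact force, flange about on the rim. Release.

```bash
python3 - <<'E'
from ops import *
p=np.array(current_position()); Rm=Rq(current_ee_rot()); 
let_go(); hold(.2); print(current_ft_force())
servo_line(p-Rm.apply([0,0,110]),rate=150); hold(.2)
snap('wrist','w9'); print(current_t())
im=cv2.imread('pics/w9.png');cv2.imwrite('pics/c9.png',cv2.resize(im[140:360,210:450],None,fx=2.7,fy=2.7,interpolation=2))
E
```

```text
[ 0.31 -0.43 -0.17]
30.1583
```

View pics/c9.png

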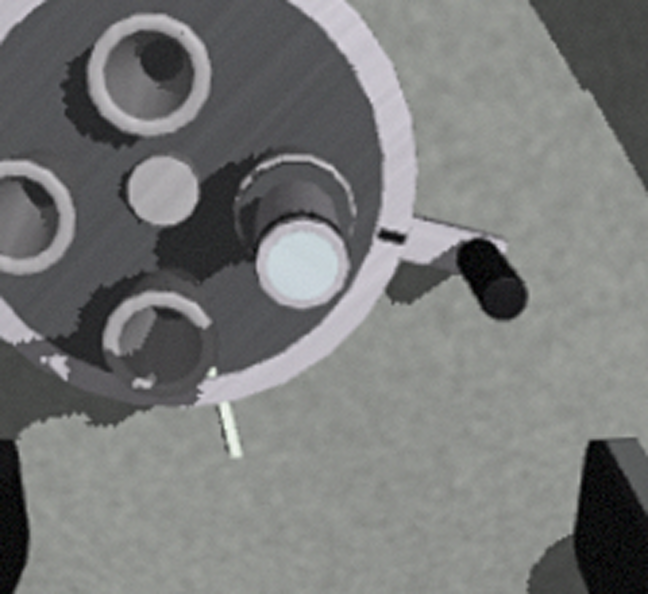

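```bash
python3 - <<'E'
from ops import *
I=info('wrist',T_tool())
f=lambda x,y:((y+.5)/2.7-.5+140,(x+.5)/2.7-.5+210)
print(onz(I,f(303,263),110),sock(0)); print('other sockets',onz(I,f(149,74),62),sock(3),onz(I,f(159,340),62),sock(1))
pick(1); snap('wrist','w10');print(current_t())
im=cv2.imread('pics/w10.png');cv2.imwrite('pics/c10.png',cv2.resize(im[220:370,250:400],None,fx=4,fy=4,interpolation=2))
E
```

```text
[ 515.99 -214.57  110.  ] [ 516.23 -214.75]
other sockets [ 457.44 -225.54   62.  ] [ 457.85 -225.67] [ 525.07 -272.35   62.  ] [ 527.15 -273.13]
at [0.16 0.33 0.79] [-1.11 -1.12  0.06]
grip 20.73972321287149 [-4.23 -0.45  1.84]
21.048440545457346 [ 0.37  0.03 -1.99]
out 20.87032617801267 [ 0.43 -0.11 -0.82]
36.15
```

View pics/c10.png

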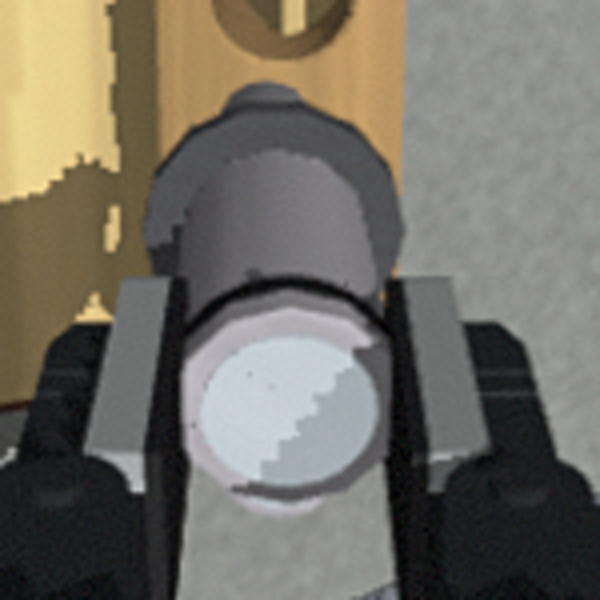

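```bash
cat >> ops.py <<'E'
def release():
    p=np.array(current_position()); Rm=Rq(current_ee_rot())
    let_go(); hold(.2); print('rel',current_ft_force())
    servo_line(p-Rm.apply([0,0,130]),rate=180)
E
python3 - <<'E'
from ops import *
over(1); insert(1,-0.042,[0.0,-1.3,18]); snap('wrist','w11'); release(); hold(.2); snap('wrist','w12');print(current_t())
im=cv2.imread('pics/w11.png')[190:370,230:430];im2=cv2.imread('pics/w12.png')[110:350,190:450]
cv2.imwrite('pics/c11.png',np.hstack([cv2.resize(im,(400,360)),cv2.resize(im2,(390,360))]))
E
```

```text
20 [0.33 0.62 0.93] [ 0.15 -0.08  0.35]
10 [-0.57 -0.15  1.2 ] [ 0.05 -0.03  0.09]
6 [0.44 0.09 0.27] [-0.03  0.   -0.05]
3 [ 0.97 -0.25  0.  ] [-0.02  0.03 -0.1 ]
1 [-0.09 -0.06  0.38] [-0.04  0.01 -0.07]
0 [-0.42 -0.61 -0.22] [-0.05 -0.   -0.04]
rel [-0.01  0.11  0.07]
44.2167
```

View pics/c11.png

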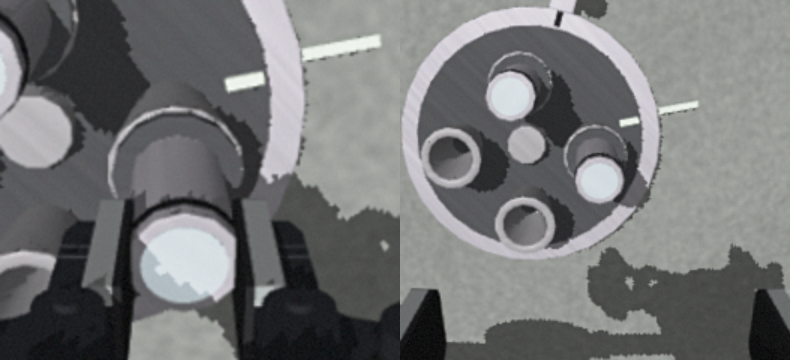

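```bash
python3 - <<'E'
from ops import *
pick(2); snap('wrist','w13')
im=cv2.imread('pics/w13.png');cv2.imwrite('pics/c13.png',cv2.resize(im[220:370,250:400],None,fx=4,fy=4,interpolation=2))
over(2); snap('scene','s13');print(current_t())
E
```

```text
at [0.14 0.27 0.71] [-1.17 -0.05  0.22]
grip 20.494827725772456 [-3.38 -0.37  2.29]
21.115661845334383 [-0.54 -0.16 -0.73]
out 20.877946245958793 [-0.7   0.31 -0.91]
52.2833
```

View pics/c13.png

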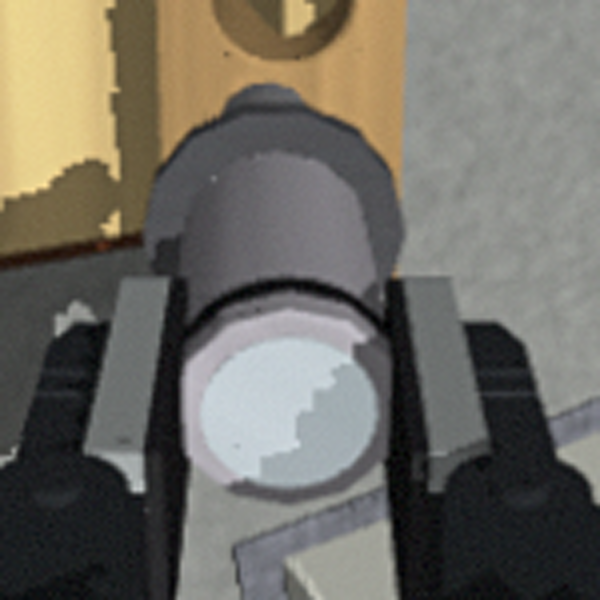

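View pics/s13.png

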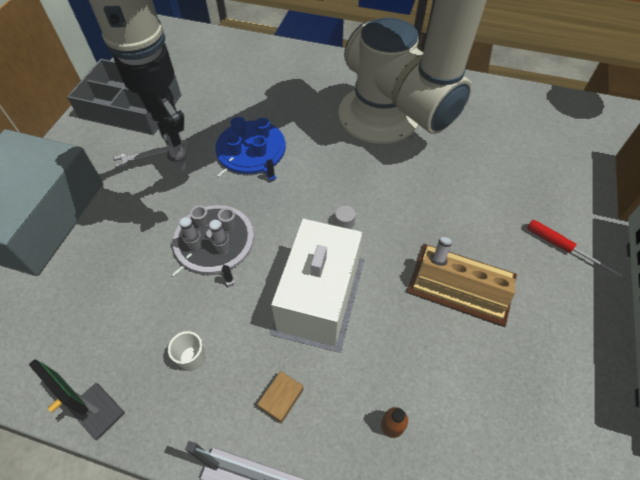

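```bash
python3 - <<'E'
from ops import *
insert(2,-0.042,[-0.2,-1.3,18]); release(); 
pick(3); snap('wrist','w14'); over(3); insert(3,-0.042,[-0.2,-1.3,18]); snap('wrist','w15')
im=cv2.imread('pics/w14.png')[220:370,250:400];im2=cv2.imread('pics/w15.png')[190:370,230:430]
cv2.imwrite('pics/c14.png',np.hstack([cv2.resize(im,(400,400)),cv2.resize(im2,(390,400))]))
print(current_t())
E
```

```text
20 [-0.78 -0.24 -0.11] [ 0.14 -0.09  0.32]
10 [ 0.54 -0.46  0.21] [ 0.06 -0.02  0.11]
6 [-0.29 -0.09 -1.18] [-0.01 -0.   -0.03]
3 [ 0.22 -1.1  -1.13] [-0.02  0.03 -0.07]
1 [-1.56 -1.31 -0.8 ] [-0.1   0.01 -0.11]
0 [-1.12 -1.69 -1.02] [-0.09 -0.06 -0.07]
rel [0.7  0.35 0.14]
at [0.16 0.25 0.72] [-0.42 -0.31 -0.61]
grip 21.24956924367908 [-3.31 -0.07  1.79]
21.017130744555704 [-0.    0.22 -1.31]
out 21.327195347384382 [ 1.06 -0.17 -0.58]
20 [-0.63 -0.03 -1.43] [ 0.13 -0.09  0.31]
10 [-0.82  0.71  0.15] [ 0.06 -0.04  0.12]
6 [-1.   -0.35 -0.25] [-0.02  0.01 -0.02]
3 [-1.37 -0.51  0.04] [-0.02  0.03 -0.07]
1 [-1.05 -0.63  0.84] [-0.02  0.02 -0.04]
0 [-1.21 -0.73 -0.3 ] [-0.    0.01 -0.01]
69.55
```

View pics/c14.png

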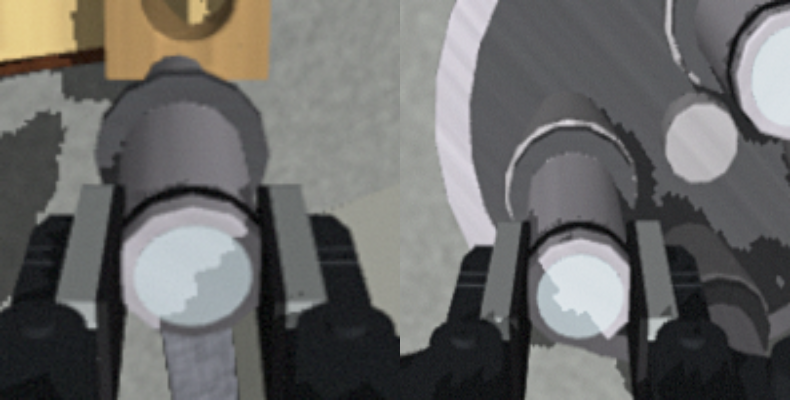

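```bash
python3 - <<'E'
from ops import *
release(); hold(.3)
move_pose([492,-250,250],down(np.radians(-34.3))); hold(.3)
im,I=snap('wrist','w16'); snap('scene','s16'); snap('top','t16'); print(current_t())
for k in range(4): print(k,'end',proj(I,[*sock(k),110]))
cv2.imwrite('pics/c16.png',cv2.resize(im[110:310,220:420][...,::-1],None,fx=3,fy=3,interpolation=2))
im=cv2.imread('pics/s16.png');cv2.imwrite('pics/c16s.png',cv2.resize(im[170:310,150:280],None,fx=4,fy=4,interpolation=2))
E
```

```text
rel [-0.1  -0.41  0.36]
72.375
0 end [164.85 321.85]
1 end [215.1  371.81]
2 end [261.72 321.73]
3 end [215.01 271.76]
```

View pics/c16.png

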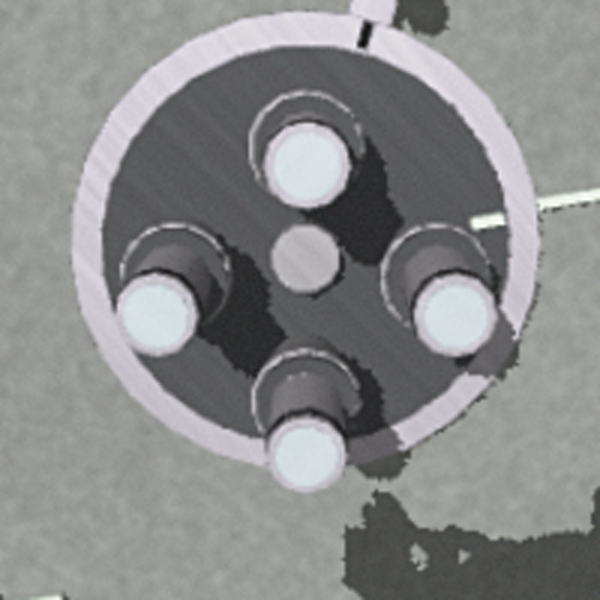

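View pics/c16s.png

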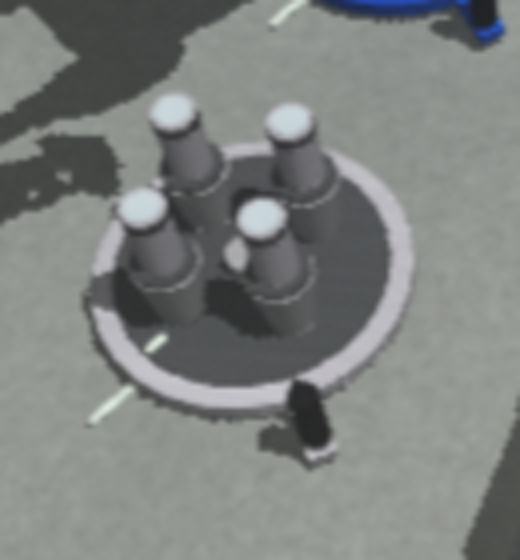

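View pics/s16.png

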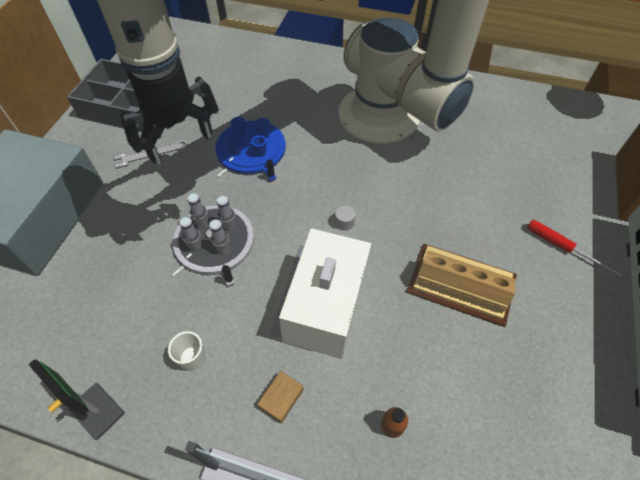

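View pics/t16.png

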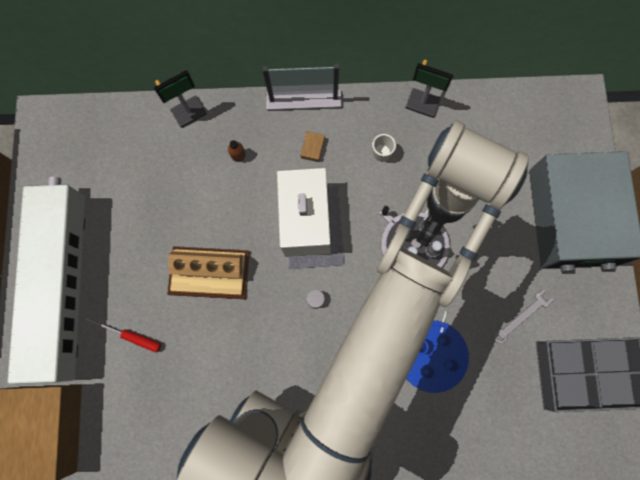

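```bash
python3 - <<'E'
from ops import *
for th in(41.7,10,-23.7):
  t=np.radians(th);p=[*(TC+112*np.array([np.cos(t),np.sin(t)])),39]
  for j in(90,-90):
    print(th,j,solve_ik(p,down(t+np.radians(j))))
E
```

```text
41.7 90 None
41.7 -90 [-0.35  0.13  1.5  -0.    1.51  0.49]
10 90 [-0.42  0.25  1.37 -0.    1.53 -2.16]
10 -90 [-0.42  0.25  1.37 -0.    1.53  0.98]
-23.7 90 [-0.51  0.29  1.31 -0.    1.54 -1.67]
-23.7 -90 [-0.51  0.29  1.31 -0.    1.54  1.47]
```

```bash
python3 - <<'E'
from ops import *
t=np.radians(41.7);p=TC+112*np.array([np.cos(t),np.sin(t)])
move_pose([*p,150],down(t-np.pi/2)); hold(.3)
im,I=snap('wrist','w17'); print(proj(I,[*p,60]),proj(I,[*p,20]))
cv2.imwrite('pics/c17.png',cv2.resize(im[130:430,170:470][...,::-1],None,fx=2,fy=2,interpolation=2))
E
```

```text
[232.38 319.37] [217.74 319.51]
```

View pics/c17.png

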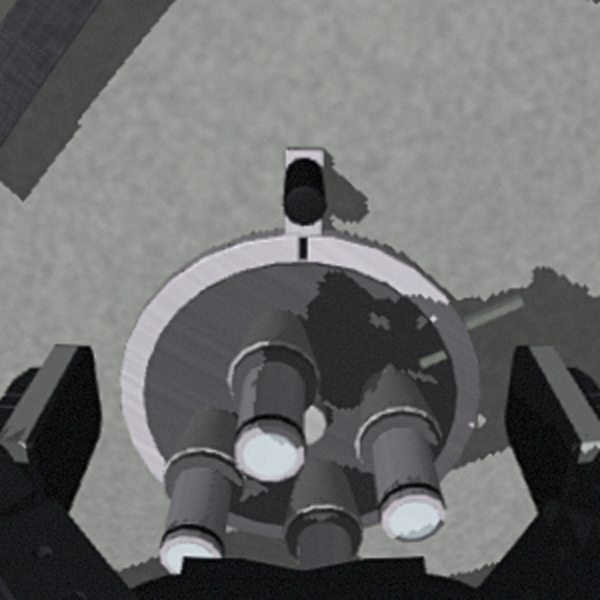

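```bash
python3 - <<'E'
from ops import *
def P(d,z=39): t=np.radians(d); return [*(TC+112*np.array([np.cos(t),np.sin(t)])),z],down(t-np.pi/2)
d0=41.1
p,q=P(d0,90); move_pose(p,q); p,q=P(d0); servo_line(p,rate=80); print(current_ft_force())
grab(20); hold(.2); print(current_opening(),current_ft_force())
for d in np.linspace(d0,-23.7,10)[1:]:
    p,q=P(d); servo_line(p,q,rate=60); print(d,current_ft_force(),current_opening())
hold(.3); print(current_position()-p,current_ft_force(),current_t())
snap('wrist','w18')
E
```

```text
[ 0.12 -0.72 -0.12]
13.858596712104374 [-0.54  0.26  1.84]
33.900000000000006 [-0.19 -1.35  1.98] 13.869685930302197
26.700000000000003 [-0.28 -1.02  2.56] 13.601280533123694
19.500000000000004 [-1.15 -0.41  3.15] 13.724448243749372
12.300000000000004 [-0.59 -1.11  3.11] 13.616303389674636
5.100000000000001 [-0.34 -1.4   3.96] 13.857417099904326
-2.0999999999999943 [-0.47 -1.67  4.2 ] 13.224969748250638
-9.29999999999999 [-0.7  -1.37  4.46] 13.983913121147701
-16.499999999999993 [-0.32 -1.6   4.5 ] 13.92110380002493
-23.7 [ 0.52 -1.71  4.57] 14.05991224344909
[0.25 0.11 0.17] [ 1.51 -2.21  3.88] 79.125
```

View pics/w18.png

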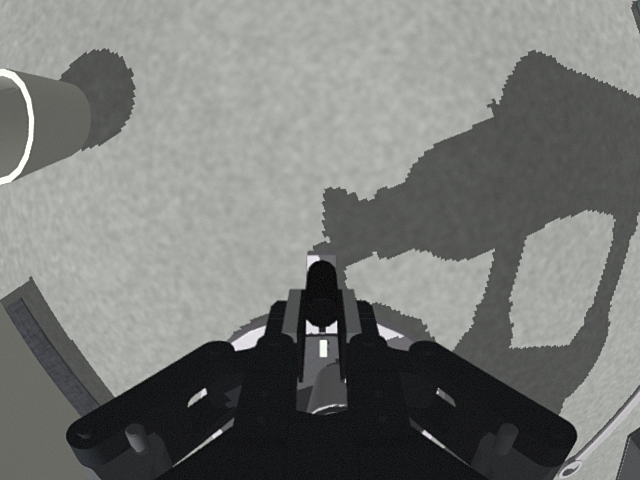

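```bash
python3 - <<'E'
from ops import *
p=np.array(current_position()); let_go(); hold(.2); print(current_ft_force())
servo_line([p[0],p[1],180],rate=150)
move_pose([430,230,330],down(np.radians(-5.2))); hold(.3)
a,It=snap('top','t19'); b,_=snap('scene','s19'); im,I=snap('wrist','w19'); np.savez('w19.npz',M=I[3]); print(current_t())
cv2.imwrite('pics/c19t.png',cv2.resize(a[195:285,360:470][...,::-1],None,fx=6,fy=6,interpolation=2))
cv2.imwrite('pics/c19l.png',cv2.resize(a[155:275,260:350][...,::-1],None,fx=5,fy=5,interpolation=2))
E
```

```text
[ 0.29 -0.16 -0.63]
83.6583
```

View pics/c19t.png

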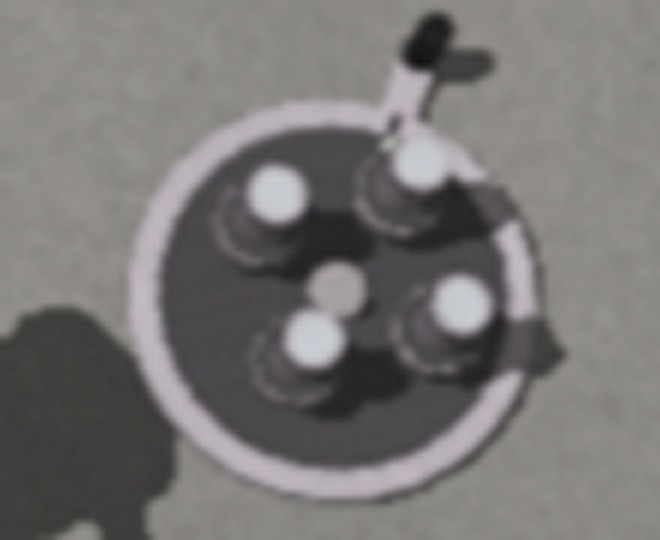

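View pics/c19l.png

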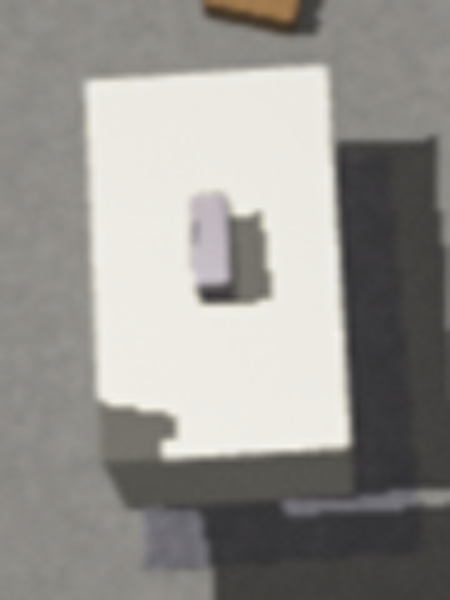

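View pics/w19.png

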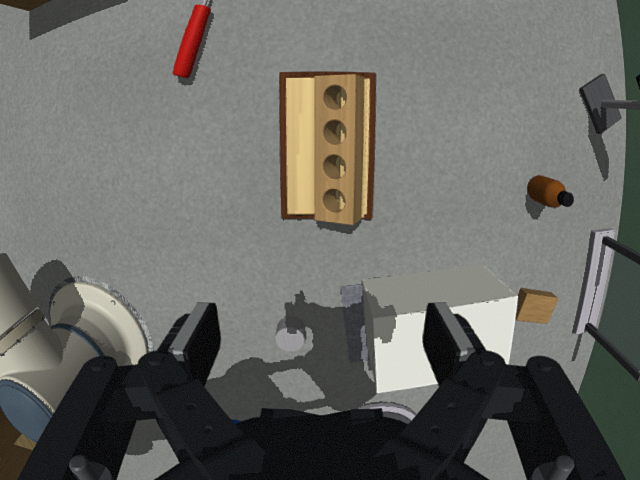

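View pics/s19.png

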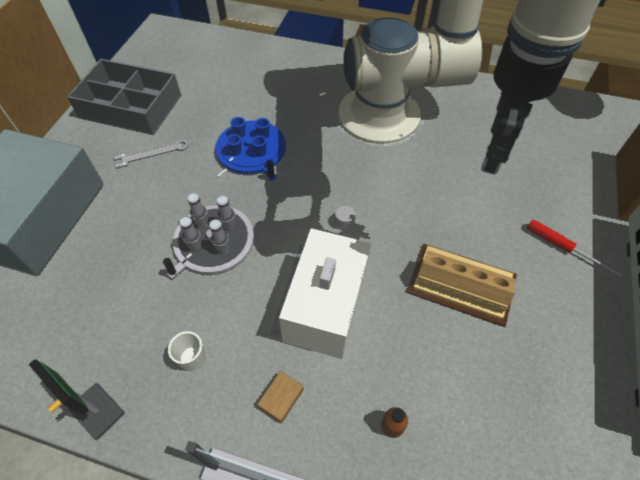

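```bash
python3 - <<'E'
from ops import *
It=info('top')
f=lambda x,y,s,ox,oy:((y+.5)/s-.5+oy,(x+.5)/s-.5+ox)
h=onz(It,f(436,25,6,360,195),60)[:2]-TC;print('handle',np.hypot(*h),np.degrees(np.arctan2(h[1],h[0])))
L=np.array([onz(It,f(x,y,5,260,155),119) for x,y in[(85,80),(328,66),(352,446),(105,462)]])
print('lid',L,L.mean(0),np.linalg.norm(np.roll(L,-1,0)-L,axis=1))
d=L[0]+L[1]-L[2]-L[3];print('long ang',np.degrees(np.arctan2(d[1],d[0])))
d=L[0]+L[3]-L[1]-L[2];print('short ang',np.degrees(np.arctan2(d[1],d[0])))
K=np.array([onz(It,f(x,y,5,260,155),157) for x,y in[(190,192),(227,191),(232,283),(195,285)]]);print('knob',K.mean(0),np.linalg.norm(np.roll(K,-1,0)-K,axis=1))
I=list(info('wrist',np.eye(4)));I[3]=np.load('w19.npz')['M'];I=tuple(I)
B=np.array([onz(I,p,8) for p in[(72,280),(72,376.5),(219.5,373),(219,280.5)]]);print(B,B.mean(0))
E
```

```text
handle 113.52498117267213 -22.804406789409523
lid [[665.35  87.28 119.  ]
 [667.86 -29.88 119.  ]
 [480.81 -34.01 119.  ]
 [477.62  81.57 119.  ]] [572.91  26.24 119.  ] [117.18 187.09 115.63 187.81]
long ang 1.5030473854134716
short ang 91.40033332589273
knob [573.61  27.59 157.  ] [17.13 44.08 17.02 44.56]
[[391.76 375.99   8.  ]
 [514.25 365.33   8.  ]
 [495.74 169.74   8.  ]
 [371.17 181.96   8.  ]] [443.23 273.26   8.  ]
```

```bash
python3 - <<'E'
from ops import *
p0=np.array([573.2,26.9]);yw=np.radians(-88.55)
move_pose([*p0,275],down(yw)); hold(.3)
im,I=snap('wrist','w20');np.savez('w20.npz',M=I[3]);print(current_position())
u=np.array([np.cos(yw),np.sin(yw)]);v=np.array([-u[1],u[0]])
for a_,b_ in[(58,94),(58,-94),(-58,-94),(-58,94)]: print(proj(I,[*(p0+u*a_+v*b_),119]))
print([proj(I,[*(p0+u*a_+v*b_),157]) for a_,b_ in[(9,22),(9,-22),(-9,-22),(-9,22)]])
cv2.imwrite('pics/c20.png',cv2.resize(im[80:320,220:420][...,::-1],None,fx=3,fy=3,interpolation=2)[:600])
E
```

```text
[573.09  27.64 275.43]
[104.36 391.27]
[305.2  381.82]
[305.12 262.9 ]
[104.15 254.1 ]
[array([195.27, 334.49]), array([249.34, 333.9 ]), array([249.32, 311.38]), array([195.24, 310.99])]
```

View pics/w20.png

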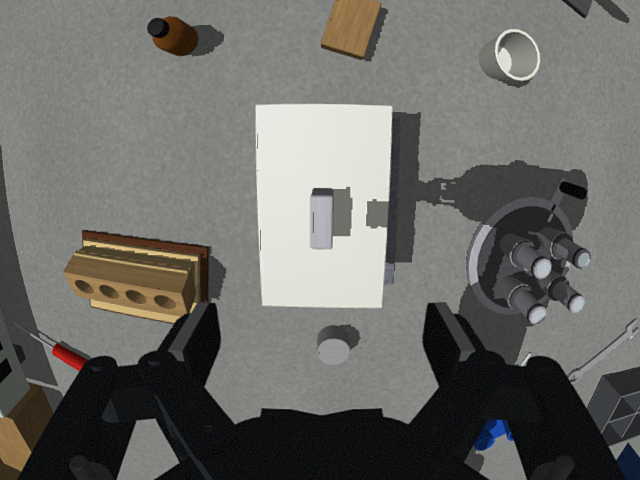

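View pics/c20.png

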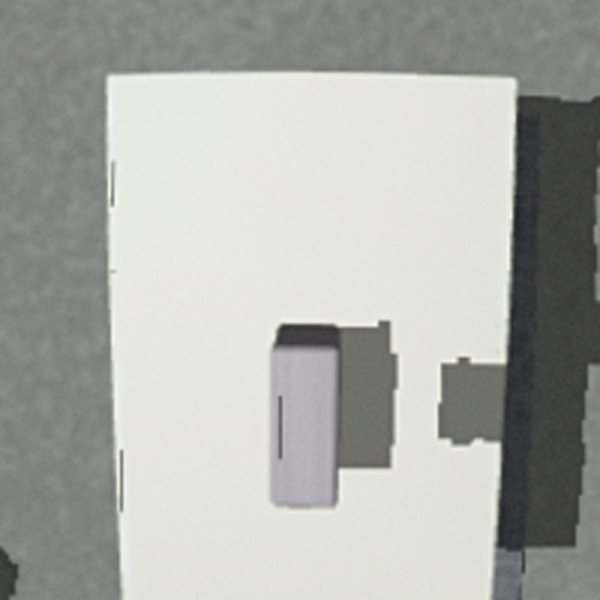

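```bash
python3 - <<'E'
from ops import *
p0=[573.2,26.9];
servo_line([*p0,160],rate=150);servo_line([*p0,133.5],rate=60);print(current_ft_force())
grab(60);hold(.2);print(current_opening(),current_ft_force())
servo_line([*p0,175],rate=80);hold(.1);print(current_opening(),current_ft_force())
servo_line([*p0,290],rate=150)
move_pose([442.6,273.2,290],down(np.radians(-5.3)));hold(.3)
snap('wrist','w21');snap('scene','s21');snap('top','t21');print(current_opening(),current_ft_force(),current_t())
E
```

```text
[-0.12  0.2  -0.03]
15.380133205180245 [-0.32  0.6   2.43]
15.5680002690513 [ 0.11  0.17 -2.98]
15.354328536842175 [-0.38 -0.76 -2.06] 90.5667
```

View pics/w21.png

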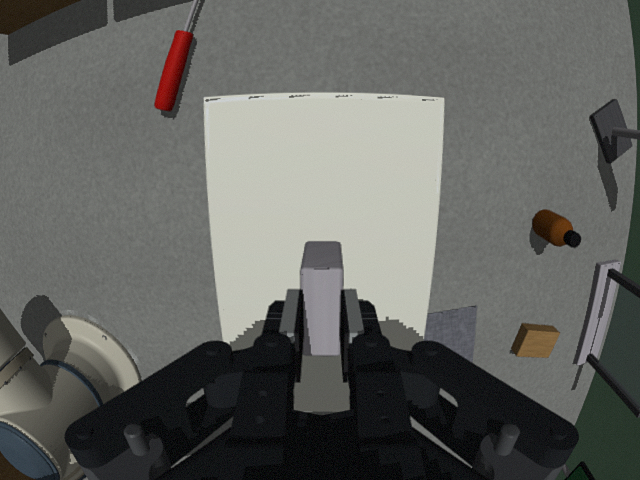

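View pics/s21.png

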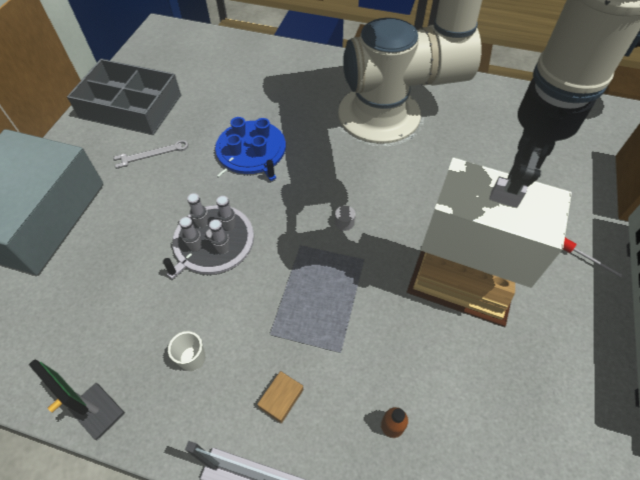

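```bash
python3 - <<'E'
import cv2,numpy as np
for n in('w2','w21'):
    g=cv2.cvtColor(cv2.imread(f'pics/{n}.png'),cv2.COLOR_BGR2GRAY).astype(int)
    for c in(240,322,400): 
        r=np.argmax(g[60:,c]>170)+60; print(n,'col',c,'top edge',r)
    for r in(150,220):
        w=np.where(g[r]>170)[0]; w=w[(w>150)&(w<500)]; print(n,r,w.min(),w.max())
E
```

```text
w2 col 240 top edge 89
w2 col 322 top edge 87
w2 col 400 top edge 89
w2 150 202 440
w2 220 207 435
w21 col 240 top edge 95
w21 col 322 top edge 93
w21 col 400 top edge 95
w21 150 205 441
w21 220 210 437
```

View pics/w2.png

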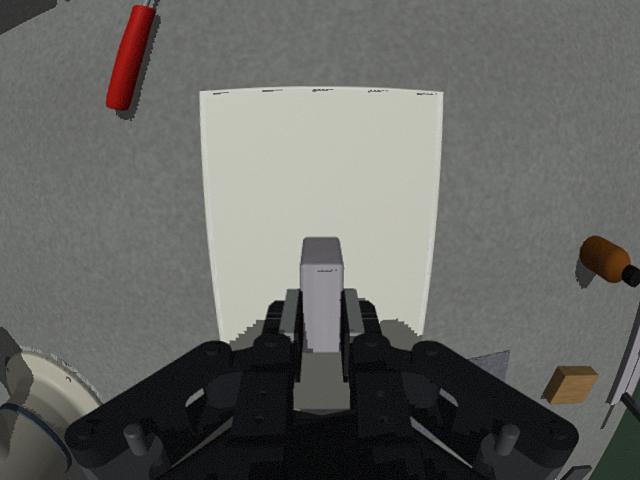

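```bash
python3 - <<'E'
from ops import *
I=info('wrist',np.eye(4))
for dx,dz in[(0,0),(-1,0),(0,1),(-2,1),(-2,2)]:
    print(dx,dz,proj(I,[94+dx,0,14+dz]),proj(I,[22+dx,0,-24+dz]),[proj(I,[60+dx,y,14+dz])[1] for y in(-58,58)])
E
```

```text
0 0 [ 88.04 319.74] [266.9 319.8] [np.float64(200.62426336011657), np.float64(439.3353197702168)]
-1 0 [ 90.15 319.74] [269.21 319.81] [np.float64(200.74300418619157), np.float64(439.2238500155665)]
0 1 [ 88.22 319.75] [265.93 319.81] [np.float64(201.2509873700533), np.float64(438.71728409443904)]
-2 1 [ 92.42 319.75] [270.52 319.82] [np.float64(201.4876413888648), np.float64(438.4951048850893)]
-2 2 [ 92.58 319.76] [269.54 319.83] [np.float64(202.10523196984286), np.float64(437.8860462096315)]
```

```bash
python3 - <<'E'
from ops import *
p=[442.7,275.3]
servo_line([*p,165],rate=120); hold(.2); f0=np.array(current_ft_force()); snap('scene','s22')
for z in(158,152,149,146,143,141,139.5,138.5,137.5):
    servo_line([*p,z],rate=30); hold(.1); f=np.array(current_ft_force())-f0; print(z,f,current_position()-np.array([*p,z]))
    if np.linalg.norm(f)>6: break
snap('wrist','w22'); snap('scene','s23'); print(current_t())
E
```

```text
158 [ 2.19  0.86 -0.48] [ 0.01 -0.03 -0.04]
152 [ 0.9  -0.25 -0.65] [-0.01  0.01  0.02]
149 [ 1.39 -1.46  6.37] [ 0.55 -0.1   0.98]
93.3917
```

View pics/s23.png

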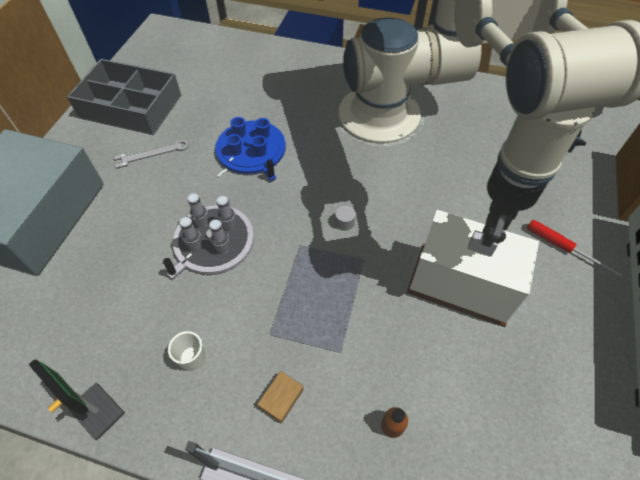

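```bash
python3 - <<'E'
from ops import *
print('torque',current_ft_torque(),current_ft_force())
p=[442.7,275.3]
servo_line([*p,160],rate=50); hold(.3); print('free torque',current_ft_torque(),current_ft_force())
Rd=Rq(down(np.radians(-5.3)))*R.from_rotvec([0.025,0,0])
servo_line([*p,160],qR(Rd),rate=30); hold(.3)
snap('wrist','w24'); print(current_position())
g=cv2.cvtColor(cv2.imread('pics/w24.png'),cv2.COLOR_BGR2GRAY).astype(int)
for r in(150,220):
    w=np.where(g[r]>170)[0]; w=w[(w>150)&(w<500)]; print(r,w.min(),w.max())
b,_=snap('scene','s24'); cv2.imwrite('pics/c24.png',cv2.resize(b[190:340,390:570][...,::-1],None,fx=4,fy=4,interpolation=2))
E
```

```text
torque [-0.4  -0.23  0.05] [ 1.8  -3.02  4.81]
free torque [ 0.05 -0.01 -0.06] [-0.9  -0.23 -2.4 ]
[442.66 275.33 160.06]
150 206 441
220 210 437
```

View pics/c24.png

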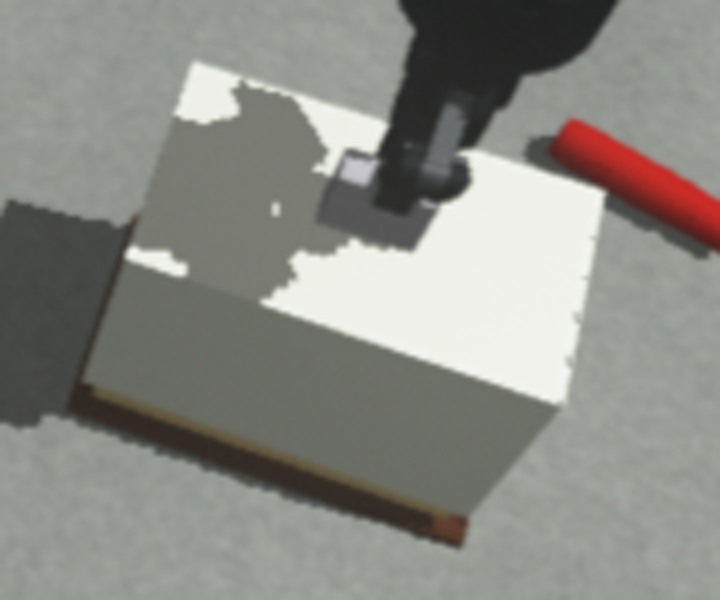

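View pics/w24.png

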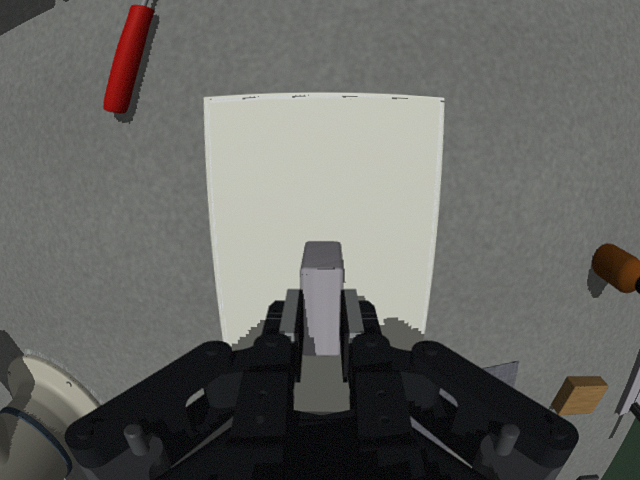

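```bash
python3 - <<'E'
from ops import *
Is=info('scene')
f=lambda x,y:((y+.5)/4-.5+190,(x+.5)/4-.5+390)
C=np.array([442.6,273.3]);ps=np.radians(-5.3);ex=np.array([np.cos(ps),np.sin(ps)]);ey=np.array([-ex[1],ex[0]])
def loc(p): d=p[:2]-C; return np.array([d@ex,d@ey])
for n,pt,z in[('bot-y',(85,380),29),('bot+y',(470,515),29),('top+x-y',(127,258),145),('top+x+y',(567,403),145),('top-x-y',(193,62),145),('top-x+y',(607,190),145),('base+y',(462,547),0),('base-y',(70,412),0)]:
    print(n,loc(onz(Is,f(*pt),z)))
E
```

```text
bot-y [ 54.66 -94.32]
bot+y [55.51 92.22]
top+x-y [ 56.11 -93.9 ]
top+x+y [56.  94.5]
top-x-y [-60.45 -94.5 ]
top-x+y [-59.34  94.63]
base+y [57.05 98.13]
base-y [ 58.35 -96.28]
```

View pics/c2.png

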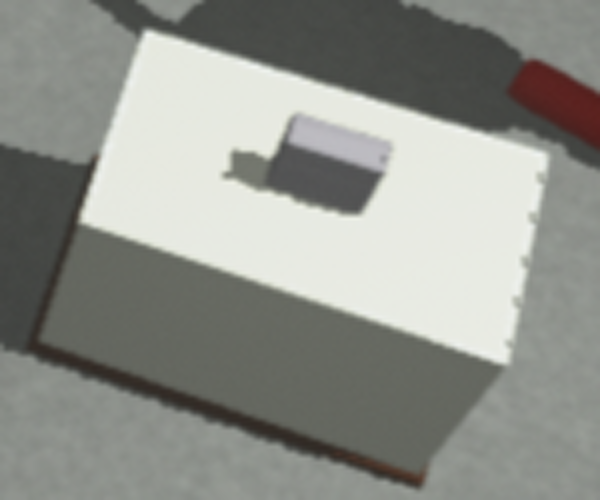

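```bash
python3 - <<'E'
from ops import *
Is=info('scene')
C=np.array([442.6,273.3]);ps=np.radians(-5.3);ex=np.array([np.cos(ps),np.sin(ps)]);ey=np.array([-ex[1],ex[0]])
def loc(p): d=p[:2]-C; return np.array([d@ex,d@ey])
f=lambda x,y:((y+.5)/4-.5+205,(x+.5)/4-.5+400)
for n,pt,z in[('bot-y',(40,342),8),('bot+y',(424,470),8),('top+x-y',(80,222),124),('top+x+y',(508,363),124),('top-x-y',(147,30),124),('top-x+y',(549,156),124),('base+y',(420,486),0),('base-y',(32,350),0)]:
    print(n,loc(onz(Is,f(*pt),z)))
E
```

```text
bot-y [ 55.5  -93.22]
bot+y [52.35 95.66]
top+x-y [ 55.54 -93.45]
top+x+y [54.76 94.03]
top-x-y [-60.36 -92.98]
top-x+y [-59.12  94.64]
base+y [56.89 97.16]
base-y [ 56.89 -95.67]
```

```bash
python3 - <<'E'
from ops import *
Rd=qR(Rq(down(np.radians(-5.3)))*R.from_rotvec([0.025,0,0]))
base=np.array([442.0,276.3]); ex=np.array([.9957,-.0924]); ey=np.array([.0924,.9957])
f0=None
for a_,b_ in[(0,0),(-1.5,0),(1.5,0),(0,1.5),(0,-2),(-1.5,1.5),(1.5,1.5),(1.5,-2),(-1.5,-2)]:
    p=base+a_*ex+b_*ey
    servo_line([*p,155],Rd,rate=40); hold(.2)
    if f0 is None: f0=np.array(current_ft_force())
    ok=True
    for z in(151,149.5,148,146.5,145):
        servo_line([*p,z],rate=25); hold(.08); f=np.array(current_ft_force())-f0
        if f[2]>4: ok=False;break
    print((a_,b_),z,f,current_position()[:2]-p)
    if ok: break
print(current_t())
E
```

```text
(0, 0) 145 [ 0.15 -1.4  -0.47] [-0.01  0.  ]
96.9083
```

First try slips over the plinth; lower fully.

```bash
python3 - <<'E'
from ops import *
p=np.array([442.0,276.3])
f0=np.array(current_ft_force())
for z in(143,141.5,140.5,139.5,138.5,137.5,136.5):
    servo_line([*p,z],rate=20); hold(.1); f=np.array(current_ft_force())-f0; print(z,f,current_position()[2])
    if f[2]>4: break
snap('scene','s25'); let_go(); hold(.3); servo_line([*p,280],rate=150); hold(.3)
im,I=snap('wrist','w26');b,_=snap('scene','s26'); print(current_t())
C=np.array([442.6,273.3]);ps=np.radians(-5.3);ex=np.array([np.cos(ps),np.sin(ps)]);ey=np.array([-ex[1],ex[0]])
for u,v in[(-58,94),(58,94),(58,-94),(-58,-94)]: print(proj(I,[*(C+ex*u+ey*v),124]))
cv2.imwrite('pics/c26.png',cv2.resize(b[205:330,400:550][...,::-1],None,fx=4,fy=4,interpolation=2))
E
```

```text
143 [-0.18  0.78  0.11] 142.95389772864195
141.5 [ 0.27  0.22 -0.68] 141.46749021181233
140.5 [0.2  0.57 1.  ] 140.52745795277633
139.5 [-0.35 -0.49  2.46] 139.79479643230493
138.5 [-4.07 -3.73  8.57] 139.53740110879573
101.1833
[106.7  257.64]
[106.85 395.3 ]
[308.27 385.42]
[307.14 266.49]
```

View pics/c26.png

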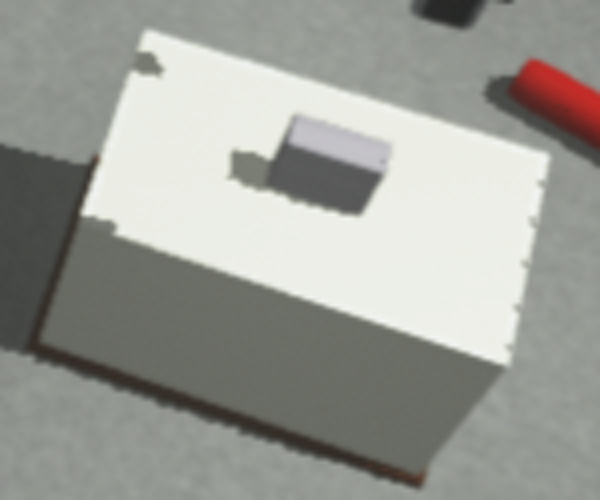

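View pics/w26.png

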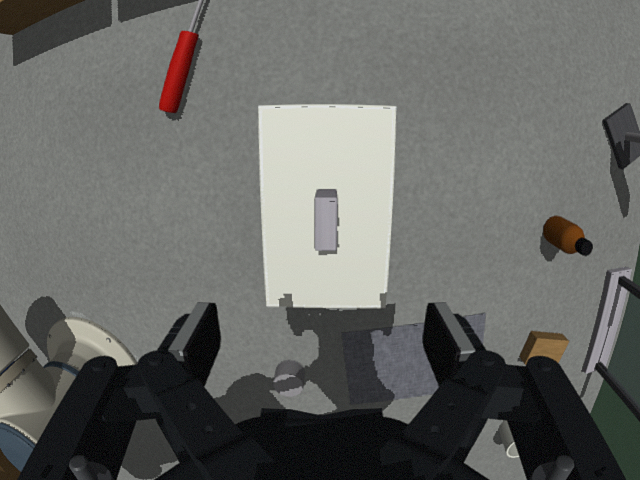

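```bash
python3 - <<'E'
from ops import *
a,It=snap('top','t27'); b,_=snap('scene','s27')
x=cv2.resize(a[195:285,360:470],(484,396),interpolation=2);y=cv2.resize(b[170:290,150:270],(396,396)) if 0 else cv2.resize(b[175:290,150:240],(310,396),interpolation=2)
cv2.imwrite('pics/c27.png',np.hstack([x,y])[...,::-1]); print(current_t())
E
```

```text
101.2833
```

View pics/c27.png

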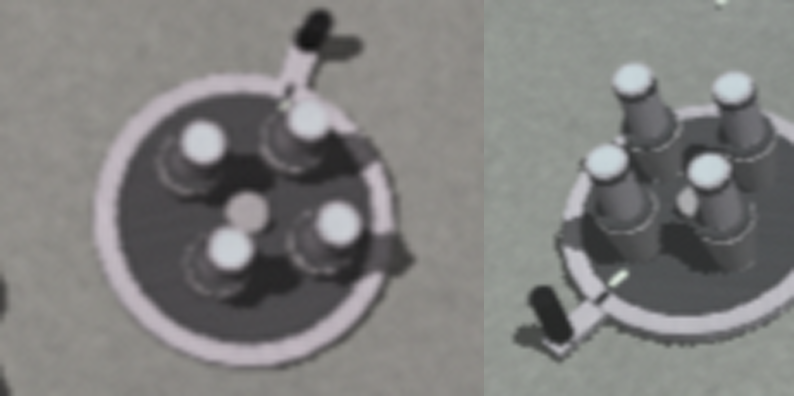

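View pics/s27.png

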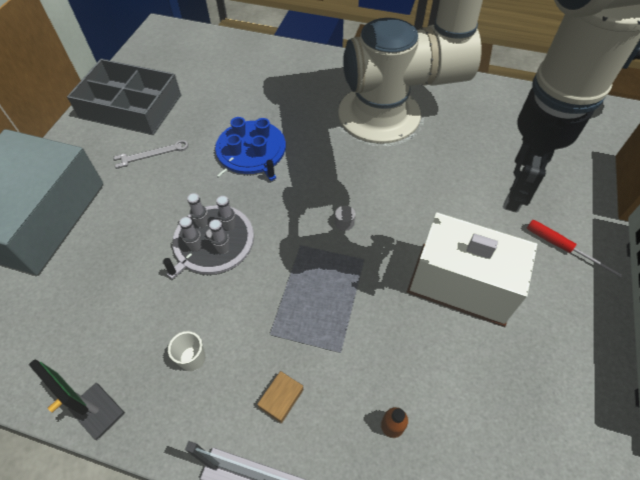

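The last pictures show all four barrels upright with their flanges on the rims. The collar's black index is in line with the white mark, the cover is down on the case, and the bystanders are where they started.

```bash
python3 -c "
from workcell import *
close_job(); print(current_t())"
```

```text
the job is handed in; nothing more can be done
the job is handed in; nothing more can be done
```

The job is done and handed in at about 101 s. `close_job()` gave no verdict, so the checks below are my own.

**What I did:** I set the cover on the mat and moved all four barrels into the grey turret's sockets. I then turned the collar to its mark and put the cover back on the case.

**Last checks:**
- **Barrels:** before the collar was turned, the wrist camera showed all four head ends within about 1 mm of their socket axes. The final pictures still show the flanges on the rims.
- **Collar:** it reads about 1.19 rad from the top picture, and its index lines up with the white mark.
- **Cover:** it appears in the scene picture where it stood before the job. The fingers are open and the arm is clear.
- **Bystanders:** the bottle, cup and box look unmoved in the pictures.

**What went wrong or disagreed:**
- **Cover moved:** the cover was knocked about 30 mm on the mat during the run, so I measured it again before picking it up.
- **Cover return:** on the first try it touched the plinth at about 6 N because it hung slightly tilted and off-centre in the grip. I lifted it and corrected tilt and position. The second try went down freely and I let go at about 10 N.
- **Barrel tilt:** the barrels sat about 0.04 rad tilted in the grip, which I compensated for when inserting them.
- **Camera bias:** the scene camera reads a few millimetres off in x, so I compared the cover with its picture from the start rather than trusting that camera's absolute values.

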